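# Put the rework bench back in order: fallen bottles and scrapers

### The arm

A 6-joint arm with a two-finger parallel gripper is mounted at the origin on the work surface. World frame = base frame: x ahead of the robot, y to its left, z up, the work surface at z = 0. Lengths are in mm, angles in degrees, forces in N, time in s.
With the tool pointing down it reaches from about 350 to 850 mm from the base axis. Payload 8.1 kg.
Tool frame: the origin (TCP) lies between the finger pads; the fingertips stand 19 mm ahead of it and the grasp point (between the pads) is the TCP; z points along the fingers, y is the direction in which the jaws open and shut (so a half turn about z gives the same grasp; the last joint's range is limited). The gripper opens to 85 mm and grips with 20 to 120 N. Pads are 22 mm wide; open, the fingers measure 114 mm over their backs; the gripper's body (76 mm by 85 mm) begins 54 mm behind the grasp point. The pads swing forward as they close: fully open they stand 13 mm farther back than shut.
Start: joints at [-78.919, 7.471, 85.268, -0, 87.261, -4.893], TCP at [165.142, -576.831, 250.292] pointing down, gripper open.
Joint ranges: [-169.43, 169.43], [-51.17, 129.36], [1.28, 143.12], [-76.62, 256.62], [0, 156.53], [-152.29, 152.29]. Speed limits (degrees/s): [136.94, 136.94, 159.86, 180, 180, 180].

### API

Orientations are given as a 3x3 rotation matrix whose columns are the frame's x, y, z axes.
In Python, from rig import state, camera, finish_job gives the robot as it stands.
- The arm moves only by the tool drive_tool, never from a script. Its argument "targets" is a list of rows, each an object of numbers: "claw": the opening, from 0 (shut) to 1 (fully open); "x", "y", "z": the shift along the tool's x, y, z each as a share of 15 cm, from -1 to 1; "spin": the turn about the tool's z as a share of 60 degrees, from -1 to 1. A call has 1 to 5 rows; each row is the pose to reach, as a shift and turn from the pose commanded when the call began, along the tool's axes at that moment; what a row does not reach only later rows make up. A row lasts 1/8 s, in which the tool goes at most 62.5 mm and 10.7 degrees, less where a joint would pass 70% of its speed; a pose out of reach is approached as far as the arm can. A call with a number of a shift or a turn outside -1 to 1 is refused whole. A call with a gripper value outside its range is refused whole. The fingers move at their own pace and stop on an object; "squeeze" is the grip in N (left out, the last holds). Time passes only in rows, so rows that repeat a pose let the fingers close. It gives the time, the measured TCP pose, the force and the opening at its end, in the units of the state.
- state(): the state, without advancing time (a new reading comes with each control period).
- camera(name): name is "scene" or "top" or "wrist"; returns a dict with "image" (480x640x3 uint8, red, green, blue), "z_map" (480x640 float32, mm along the optical axis (not along the pixel's ray), 0 where there is no reading), "K" (3x3 intrinsics, pixels), "dist" ([k1, k2, p1, p2, k3] as OpenCV has them; the pictures are not rectified), "R" (3x3) and "t" (3): a world point X has camera coordinates R X + t; the wrist camera has in their place "tool_from_camera" (4x4, takes a point from camera to tool coordinates, whose origin is the TCP and whose axes are the flange's). Camera axes: x right, y down, z forward; pixel columns grow to the right and rows downward; lengths in mm; the calibration is good to about 2 mm. A picture is of the moment at which its call begins: read the wrist's pose just before it.
- finish_job(): hands the job in, once; it reports no verdict.
The state is a dict: "t": time; "qpos": joint angles; "qd": joint speeds; "joint_efforts": joint torques, N m; "position": TCP position; "tcp_rot": TCP orientation; "force": force on the tool from outside, world axes, zero at the start; "wrist_torque": the same for the moment, N m; "grip_width": finger opening in mm.
Only numpy, scipy, OpenCV 4.12 (cv2) and the standard library are available. Lean on these libraries where they do the work, as an engineer would, in place of code of your own. Each camera call takes 0.05 s, during which the arm holds its last target.

### The job

The solvent bottles on the rework bench have been knocked over: stand every one of them upright in the steel drip tray. Put both scrapers back in the wooden holder, blade first and pushed fully home, the wide one in the wide slot and the narrow one in the narrow slot, with their handles resting on the bench, and leave the multimeter, the solder reel and the parts bin where they are.

Things in the scene. Friction and masses are not known exactly. Their poses are not given: they have to be found in the camera images.
- bottle1: Square white plastic bottle: body 46 x 46 x 70 mm, then a shoulder and a round grey cap 31 mm across; 102 mm tall in all, 0.14 to 0.28 kg, centre of mass about 20 mm above the underside. Origin at the centre of its underside, z axis towards the cap. Three or four of four like ones are there, at first lying on a flat side on the bench, caps roughly towards the robot.
- bottle2: Square white plastic bottle: body 46 x 46 x 70 mm, then a shoulder and a round grey cap 31 mm across; 102 mm tall in all, 0.14 to 0.28 kg, centre of mass about 20 mm above the underside. Origin at the centre of its underside, z axis towards the cap. Three or four of four like ones are there, at first lying on a flat side on the bench, caps roughly towards the robot.
- bottle3: Square white plastic bottle: body 46 x 46 x 70 mm, then a shoulder and a round grey cap 31 mm across; 102 mm tall in all, 0.14 to 0.28 kg, centre of mass about 20 mm above the underside. Origin at the centre of its underside, z axis towards the cap. Three or four of four like ones are there, at first lying on a flat side on the bench, caps roughly towards the robot.
- bottle4: Square white plastic bottle: body 46 x 46 x 70 mm, then a shoulder and a round grey cap 31 mm across; 102 mm tall in all, 0.14 to 0.28 kg, centre of mass about 20 mm above the underside. Origin at the centre of its underside, z axis towards the cap. Three or four of four like ones are there, at first lying on a flat side on the bench, caps roughly towards the robot.
- tray_in (a point): Centre of the inner floor of the square steel drip tray, fixed to the bench: 230 x 230 mm outside, walls 5 mm thick, rim 14 mm above the bench (the floor is 5 mm above it), 220 x 220 mm inside. x and y run along its sides, z up. Room for two by two bottles.
- scraper_wide: The wider of two scrapers lying flat: black handle 100 x 26 x 20 mm (long, wide, thick) and a steel blade 46 mm wide, 3 mm thick, standing out 80 mm from the handle's front at mid-height (8.5 to 11.5 mm above its underside). 0.12 kg, centre of mass 11 to 16 mm ahead of the origin. Origin: centre of the handle's underside; x towards the blade, z up.
- scraper_wide_tip (a point): Middle of the front edge of the wider scraper's blade, 130 mm ahead of the scraper's origin and 10 mm above its underside.
- scraper_narrow: The narrower of two scrapers lying flat: black handle 100 x 26 x 20 mm (long, wide, thick) and a steel blade 30 mm wide, 3 mm thick, standing out 80 mm from the handle's front at mid-height (8.5 to 11.5 mm above its underside). 0.12 kg, centre of mass 11 to 16 mm ahead of the origin. Origin: centre of the handle's underside; x towards the blade, z up.
- scraper_narrow_tip (a point): Middle of the front edge of the narrower scraper's blade, 130 mm ahead of the scraper's origin and 10 mm above its underside.
- holder: Slotted wooden holder, a low block fixed to the bench, 167 mm wide, 87 mm deep, 25 mm high, with two level slots side by side that open towards the robot. Origin on the bench at its front edge, near the middle; x runs level into the slots, y along the front, z up. The wide slot lies on its +y side.
- slot_wide (a point): Centre of the wide slot's mouth (52 mm wide) in the holder's front, 12 mm up. x runs level into it, z up. The gap is 7 to 17 mm above the bench and 75 mm deep to a solid back wall; open on top for its first 25 mm. With the handle lying on the bench, or up to 4 mm above it, the blade is at the right height; home, the blade meets the back wall and the handle stays outside.
- slot_narrow (a point): Centre of the narrow slot's mouth (36 mm wide) in the holder's front, 12 mm up. x runs level into it, z up. The gap is 7 to 17 mm above the bench and 75 mm deep to a solid back wall; open on top for its first 25 mm. With the handle lying on the bench, or up to 4 mm above it, the blade is at the right height; home, the blade meets the back wall and the handle stays outside.
- multimeter: Bystander: yellow multimeter lying on the bench, 78 x 150 x 36 mm. Origin at the centre of its underside.
- solder_spool: Bystander: reel of solder standing on its flange, 56 mm across, 42 mm high. Origin at the centre of its underside.
- parts_bin: Bystander: open blue parts bin, 70 x 90 x 45 mm. Origin at the centre of its underside.
Mind the look-alikes: they are no part of the job. What is shaped like the scraper_narrow but purple or red is not meant.

How it is judged:
By the outcome, as a careful person would: the job done as asked, in the order asked, and still so for the second after the job is handed in, with the robot touching nothing.
Of bottle1, bottle2, bottle3, bottle4 only 3 to 4 are there at a start; the rules pass over those that are not, and their reading is None.
At some moment in a run one of bottle1, bottle2, bottle3, bottle4 may be knocked a few centimetres aside while the robot is not near it.
Once in a run the grip may slacken for a moment while it holds something.
It also fails if it takes over 210 s, if anything falls off the work surface, if the arm or the gripper's body presses on something with over 40 N, if the wrist force passes 120 N, or if a joint passes its speed limit or range.

## Working session

There is one attempt and no reset: what is moved stays moved. The work goes in short steps, Python scripts to look and compute and a tool call to move; the robot and the scene stay as the last step left them, time stands still between calls to the robot, and variables do not carry over. Pictures are saved under pics/ and viewed, and the job is handed in when it is done.

Besides the shell and the picture viewer there is one more tool, called after "Call:" by a JSON object that holds its "name" and its "arguments", one argument or row to a line. drive_tool: Moves the arm, as the interface text tells. Its arguments: {"type":"object","properties":{"targets":{"type":"array"},"squeeze":{"type":"number"}},"required":["targets"]}

```bash
ls; mkdir -p pics; python3 - <<'E'
from rig import state,camera
import cv2,numpy as np
s=state();print(s)
for n in["scene","top","wrist"]:
    c=camera(n);cv2.imwrite(f"pics/{n}0.png",c["image"][:,:,::-1])
    np.savez(f"{n}0.npz",**c)
    print(n,c["K"].tolist(),c["dist"],c.get("R"),c.get("t"),c.get("tool_from_camera"))
E
```

```text
pics
{'t': 0.0, 'qpos': array([-7.89182737e+01,  7.51633296e+00,  8.53302529e+01, -1.89940153e-03,
        8.72608976e+01, -4.89274061e+00]), 'qd': array([-0.09532556, -0.00123485,  0.03073082,  0.04497667, -0.01316711,
        0.03244038]), 'joint_efforts': array([ 6.80405219e-05, -5.69397604e+01, -5.00550199e+01, -4.39451560e-04,
        1.46280380e-02,  1.00730340e-04]), 'position': array([ 165.03875097, -576.31484148,  249.22229404]), 'tcp_rot': array([[ 9.61384015e-01,  2.75210140e-01, -3.93067948e-04],
       [ 2.75210391e-01, -9.61382273e-01,  1.83459619e-03],
       [ 1.27010916e-04, -1.87192784e-03, -9.99998240e-01]]), 'force': array([ 0.19725552,  0.26070999, -0.4868925 ]), 'wrist_torque': array([-0.0304835 ,  0.01352525, -0.04951865]), 'grip_width': 85.47891134755577}
scene [[532.3123366454448, 0.0, 325.9690748693981], [0.0, 532.3123366454448, 242.72224121340435], [0.0, 0.0, 1.0]] [0.00404158 0.         0.         0.         0.        ] [[-0.46629038  0.88460301  0.00712694]
 [ 0.75689962  0.40311985 -0.51439028]
 [-0.4579042  -0.23446086 -0.85752659]] [ 242.24410875 -301.48074829 1616.5800868 ] None
top [[618.8169132792613, 0.0, 316.11262302330385], [0.0, 618.8169132792613, 230.4695300571474], [0.0, 0.0, 1.0]] [-0.15978988  0.          0.          0.          0.        ] [[ 0.02077432 -0.99971028 -0.01215676]
 [-0.99747542 -0.01989894 -0.06816754]
 [ 0.06790588  0.0135422  -0.99759982]] [ -38.00747209  465.18529154 1346.08326218] None
wrist [[341.01972939141405, 0.0, 320.49144989436206], [0.0, 341.01972939141405, 232.73706721246037], [0.0, 0.0, 1.0]] [-0.06389076  0.          0.          0.          0.        ] None None [[ 4.94703449e-04 -9.63775468e-01 -2.66714457e-01  6.83203137e+01]
 [ 9.99999596e-01  6.76882377e-04 -5.91116740e-04 -1.14584467e-01]
 [ 7.50238129e-04 -2.66714057e-01  9.63775414e-01 -1.23949156e+02]
 [ 0.00000000e+00  0.00000000e+00  0.00000000e+00  1.00000000e+00]]
```

View pics/top0.png

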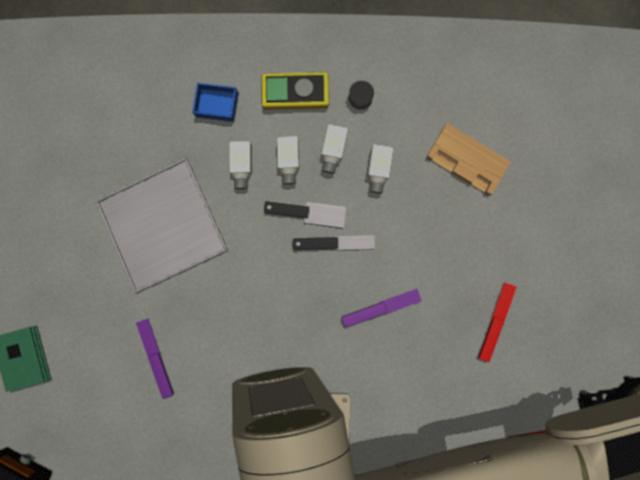

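View pics/scene0.png

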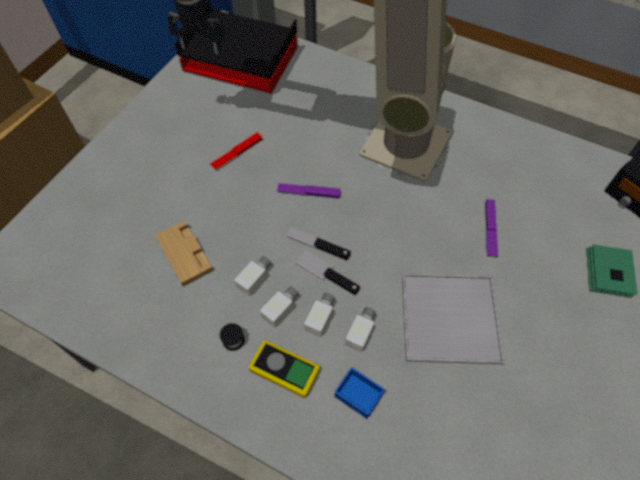

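View pics/wrist0.png

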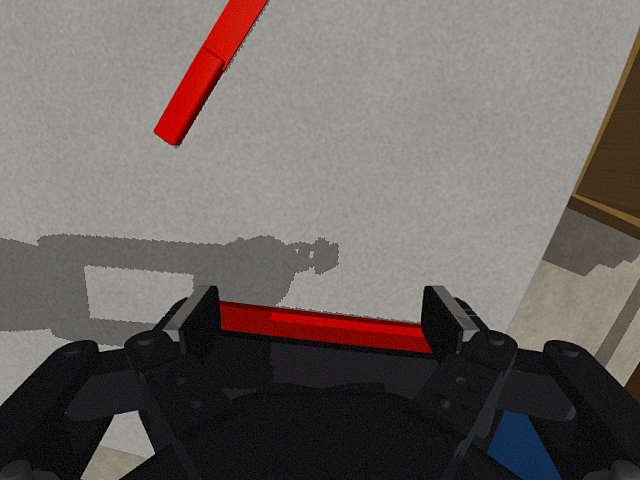

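Top view: four white bottles at about (240,165), (288,160), (334,148) and (380,168), with the tray at (163,226) and the holder at (469,158). The two black-handled scrapers are at (305,213), blade wide, and (333,243), blade narrow. The purple and red ones are decoys.

```bash
cat > h.py <<'E'
from rig import state,camera
import cv2,numpy as np
def rays(c,px,st=None):
    px=np.array(px,float).reshape(-1,1,2)
    u=cv2.undistortPoints(px,c["K"],c["dist"])[:,0]
    d=np.c_[u,np.ones(len(u))]
    if "R" in c: R=np.array(c["R"]);t=np.array(c["t"]); return -R.T@t, d@R
    T=np.array(c["tool_from_camera"]);Rt=st["tcp_rot"];p=st["position"]
    return Rt@T[:3,3]+p, d@T[:3,:3].T@Rt.T
def plane(c,px,h,st=None):
    o,d=rays(c,px,st); k=(h-o[2])/d[:,2]; return o+d*k[:,None]
def proj(c,P,st=None):
    P=np.array(P,float).reshape(-1,3)
    if "R" in c: R=np.array(c["R"],float);t=np.array(c["t"],float)
    else:
        T=np.array(c["tool_from_camera"]);Rc=st["tcp_rot"]@T[:3,:3];pc=st["tcp_rot"]@T[:3,3]+st["position"];R=Rc.T;t=-Rc.T@pc
    return cv2.projectPoints(P,cv2.Rodrigues(R)[0],t,c["K"],c["dist"])[0][:,0]
def cloud(c,st=None):
    h,w=c["z_map"].shape; g=np.stack(np.meshgrid(np.arange(w),np.arange(h)),-1).reshape(-1,2)
    o,d=rays(c,g,st); z=c["z_map"].reshape(-1)
    return (o+d*z[:,None]).reshape(h,w,3)
def snap(n,name):
    st=state();c=camera(n);cv2.imwrite(f"pics/{name}.png",c["image"][:,:,::-1]);return st,c
def ang(r): return np.degrees(np.arctan2(r[1],r[0]))
E
python3 - <<'E'
from h import *
for n in["top","scene"]:
    c=dict(np.load(f"{n}0.npz",allow_pickle=True)); im=c["image"]; 
    hsv=cv2.cvtColor(im,cv2.COLOR_RGB2HSV); P=cloud(c)
    H,S,V=hsv[...,0],hsv[...,1],hsv[...,2]
    ok=(P[...,0]>300)&(P[...,0]<850)&(abs(P[...,1])<450)
    ms={"white":(S<25)&(V>195),"black":(V<70)&(S<90),"wood":(H>8)&(H<22)&(S>80),"any":(P[...,2]>8)&(P[...,2]<80),"yellow":(H>24)&(H<34)&(S>120),"blue":(H>100)&(H<125)&(S>150)}
    for k,m in ms.items():
        m=(m&ok).astype(np.uint8)
        nl,L,stt,cc=cv2.connectedComponentsWithStats(m)
        for i in range(1,nl):
            if stt[i,4]<60: continue
            q=P[L==i]; z=np.median(q[:,2])
            cn=cv2.findContours((L==i).astype(np.uint8),0,2)[0][0]
            w=plane(c,cn.reshape(-1,2),z)[:,:2].astype(np.float32)
            r=cv2.minAreaRect(w)
            print(n,k,cc[i].round(0),stt[i,4],"rect",np.round(r[0],1),np.round(r[1],1),round(r[2],1),"z",round(float(z),1))
    if n=="top":
        cv2.imwrite("pics/topcrop.png",cv2.resize(im[110:260,90:290],None,fx=4,fy=4)[:,:,::-1]);cv2.imwrite("pics/topcrop2.png",cv2.resize(im[60:260,255:520],None,fx=3,fy=3)[:,:,::-1])
E
```

```text
top black [305.  89.] 608 rect [779.4  25.6] [ 57.4 121.9] 1.1 z 37.7
top black [360.  95.] 570 rect [ 765.4 -120.5] [51.4 64.9] 77.2 z 42.0
top black [286. 210.] 491 rect [509.6  39.2] [95.8 26.5] 84.2 z 20.0
top black [315. 244.] 493 rect [436.5 -25.7] [25.8 94.9] 2.9 z 19.8
top wood [468. 159.] 2990 rect [ 631.1 -363.5] [167.4  92.8] 59.9 z 25.0
top any [295.  91.] 2421 rect [773.9  24.9] [ 82.8 151.9] 0.9 z 37.3
top any [361.  93.] 507 rect [ 769.1 -121.7] [57.2 53.1] 0.8 z 42.7
top any [214. 101.] 726 rect [748.2 203.8] [98.5 79.2] 82.8 z 35.3
top any [469. 158.] 2786 rect [ 629.5 -363.7] [170.8  97. ] 59.7 z 25.3
top any [333. 147.] 905 rect [643.2 -62.4] [ 46.9 108. ] 80.7 z 45.0
top any [288. 158.] 932 rect [616.7  35. ] [110.7  46.9] 4.1 z 44.9
top any [240. 163.] 959 rect [605.1 139.9] [104.   50.8] 0.9 z 44.6
top any [379. 167.] 934 rect [ 601.  -161.8] [ 47.7 107.1] 82.1 z 45.3
top any [166. 227.] 1021 rect [471.1 320.8] [231.7 232.1] 25.8 z 13.2
top any [309. 212.] 1261 rect [506.9  -1.5] [180.2  45.9] 84.0 z 15.1
top any [334. 243.] 1007 rect [439.3 -66.3] [ 29.8 181.2]
[... 1022 characters left out ...]
ny [252. 275.] 767 rect [ 611.8 -157.5] [ 59.7 108.6] 82.4 z 43.0
scene any [446. 316.] 816 rect [474.3 322.7] [233.6 233.6] 26.1 z 12.8
scene any [278. 305.] 810 rect [653.7 -56.4] [ 57.7 109.1] 80.1 z 43.3
scene any [319. 314.] 782 rect [628.1  40.5] [112.2  51.2] 3.8 z 43.7
scene any [360. 329.] 791 rect [615.7 144.4] [111.7  48.6] 2.7 z 44.1
scene any [230. 334.] 445 rect [ 773.8 -120.7] [55.2 56.5] 1.4 z 41.5
scene any [284. 368.] 2311 rect [785.   29.1] [ 82.6 152.4] 2.2 z 36.4
scene any [358. 391.] 635 rect [753.8 204.7] [92.6 78.9] 83.1 z 36.6
scene yellow [284. 370.] 902 rect [784.3  29.6] [ 79.8 150.8] 2.4 z 34.7
scene blue [359. 392.] 1329 rect [745.6 204.1] [92.1 77.4] 83.7 z 6.2
```

View pics/topcrop2.png

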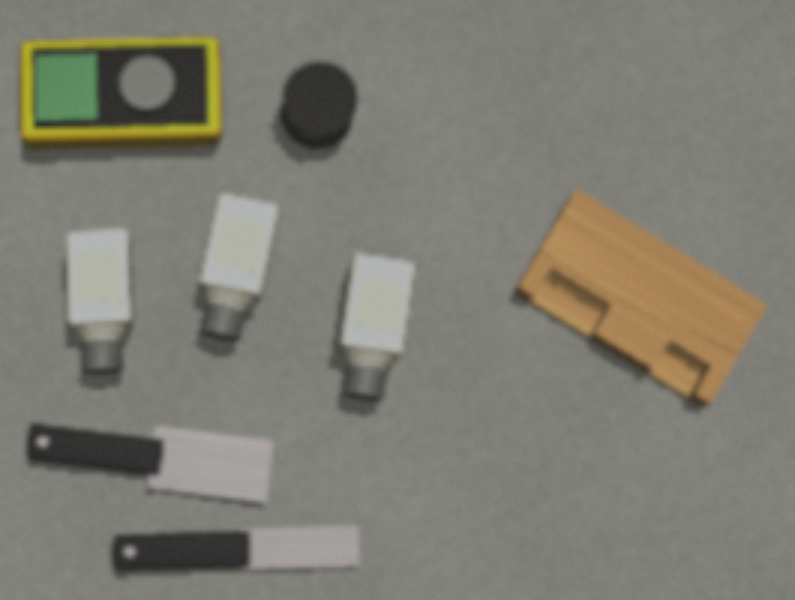

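Call:
{"name": "drive_tool", "arguments": {
  "targets": [
    {"x": 1,"y": -0.6,"claw": 0.8},
    {"x": 1,"y": -0.6,"claw": 0.8},
    {"x": 1,"y": -0.6,"claw": 0.8},
    {"x": 1,"y": -0.6,"claw": 0.8}
  ]
}}

```text
invalid input
```

Call:
{"name": "drive_tool", "arguments": {
  "targets": [
    {"x": 1,"y": -0.6,"claw": 0.8},
    {"x": 1,"y": -0.6,"claw": 0.8},
    {"x": 1,"y": -0.6,"claw": 0.8},
    {"x": 1,"y": -0.6,"claw": 0.8}
  ]
}}

```text
invalid input
```

Call:
{"name": "drive_tool", "arguments": {
  "targets": [
    {"x": 1,"y": -0.6,"spin": 0.13},
    {"x": 1,"y": -0.6,"spin": 0.26},
    {"x": 1,"y": -0.6,"spin": 0.26},
    {"x": 1,"y": -0.6,"spin": 0.26},
    {"x": 1,"y": -0.6,"spin": 0.26}
  ]
}}

```text
invalid input
```

Call:
{"name": "drive_tool", "arguments": {
  "targets": [
    {"x": 1,"y": -0.6,"z": 0,"spin": 0,"claw": 0.8},
    {"x": 1,"y": -0.6,"z": 0,"spin": 0,"claw": 0.8},
    {"x": 1,"y": -0.6,"z": 0,"spin": 0,"claw": 0.8},
    {"x": 1,"y": -0.6,"z": 0,"spin": 0,"claw": 0.8}
  ]
}}

```text
t: 0.65
position: [286.7, -446.7, 250.2]
tcp_rot: [[0.96, 0.279, 0.001], [0.279, -0.96, 0.001], [0.001, -0.001, -1.0]]
force: [-0.4, -0.3, 0.4]
grip_width: 68.2
```

Call:
{"name": "drive_tool", "arguments": {
  "targets": [
    {"x": 1,"y": -0.6,"z": 0,"spin": 0,"claw": 0.8},
    {"x": 1,"y": -0.6,"z": 0,"spin": 0,"claw": 0.8},
    {"x": 1,"y": -0.6,"z": 0,"spin": 0,"claw": 0.8},
    {"x": 1,"y": -0.6,"z": 0,"spin": 0,"claw": 0.8}
  ]
}}

```text
t: 1.15
position: [405.5, -319.5, 250.1]
tcp_rot: [[0.96, 0.279, 0.0], [0.279, -0.96, 0.001], [0.0, -0.0, -1.0]]
force: [-0.8, -1.3, -0.6]
grip_width: 68.4
```

Call:
{"name": "drive_tool", "arguments": {
  "targets": [
    {"x": 1,"y": -0.7,"z": 0,"spin": 0.13,"claw": 0.8},
    {"x": 1,"y": -0.7,"z": 0,"spin": 0.26,"claw": 0.8},
    {"x": 1,"y": -0.7,"z": 0,"spin": 0.26,"claw": 0.8},
    {"x": 1,"y": -0.7,"z": 0,"spin": 0.26,"claw": 0.8},
    {"x": 1,"y": -0.7,"z": 0,"spin": 0.26,"claw": 0.8}
  ]
}}

```text
t: 1.78
position: [518.8, -180.3, 249.9]
tcp_rot: [[1.0, 0.006, -0.001], [0.006, -1.0, -0.001], [-0.001, 0.001, -1.0]]
force: [-0.5, 0.1, -0.8]
grip_width: 68.0
```

```bash
python3 - <<'E'
from h import *
st,c=snap("wrist","w1"); print(st["position"],ang(st["tcp_rot"][:,0]))
E
```

```text
[ 518.84701431 -180.30371289  249.93289693] 0.3543786827579575
```

View pics/w1.png

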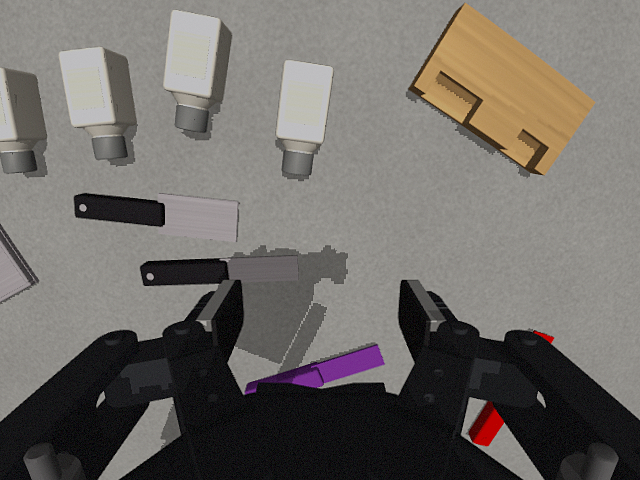

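The wrist view shows the four bottles: caps at (17,160), (110,145), (193,118) and (297,163). Both scrapers and the holder are also in view.

```bash
cat >> h.py <<'E'
def bottles(c,st=None,pr=True):
    im=c["image"];P=cloud(c,st);hsv=cv2.cvtColor(im,cv2.COLOR_RGB2HSV)
    m=((P[...,2]>40)&(P[...,2]<52)&(hsv[...,1]<60)&(hsv[...,2]>120)).astype(np.uint8)
    m=cv2.morphologyEx(m,cv2.MORPH_OPEN,np.ones((3,3)))
    nl,L,S,C=cv2.connectedComponentsWithStats(m);out=[]
    for i in range(1,nl):
        if S[i,4]<150: continue
        x,y,w,h,_=S[i]
        cn=max(cv2.findContours((L==i).astype(np.uint8),0,2)[0],key=cv2.contourArea).reshape(-1,2)
        q=plane(c,cn,46,st)[:,:2].astype(np.float32); r=cv2.minAreaRect(q)
        b=cv2.boxPoints(r); e=[b[1]-b[0],b[2]-b[1]]
        a=max(e,key=np.linalg.norm); a=a/np.linalg.norm(a); a=-a if a[0]>0 else a
        edge=(x<=0 or y<=0 or x+w>=im.shape[1] or y+h>=im.shape[0])
        out.append((np.array(r[0]),a))
        if pr: print("bottle px",C[i].round(),"n",S[i,4],"edge" if edge else "","ctr",np.round(r[0],1),"size",np.round(r[1],1),"axis yaw",ang(a).round(1),"z",np.median(P[L==i][:,2]).round(1))
    return out
def goto(st,xyz,yaw=None):
    R=st["tcp_rot"];d=R.T@(np.array(xyz)-st["position"])/150
    s="" 
    if yaw is not None:
        # spin + lowers yaw
        dy=(ang(R[:,0])-yaw+180)%360-180; s=" spin %.3f"%(dy/60)
    print("now",st["position"].round(1),"yaw %.1f"%ang(R[:,0]),"-> x %.3f y %.3f z %.3f"%tuple(d)+s)
E
python3 - <<'E'
from h import *
st=state();c=camera("wrist");np.savez("w1.npz",st=st,**c)
bottles(c,st); bottles(camera("top"))
P=cloud(c,st)
hsv=cv2.cvtColor(c["image"],cv2.COLOR_RGB2HSV)
for u,v in [(297,163),(305,100),(120,210),(200,218),(185,272),(262,268),(300,220),(500,80)]: print((u,v),P[v,u].round(1))
print((297,163),plane(c,[(284,160),(313,163),(298,178)],30,st).round(1))
E
```

```text
bottle px [191.  54.] n 4065  ctr [658.2 -62.4] size [45.4 74.6] axis yaw 168.6 z 46.3
bottle px [87. 88.] n 3564  ctr [632.2  38.5] size [74.8 45.8] axis yaw -176.8 z 46.4
bottle px [303. 102.] n 3981  ctr [ 616.4 -163.2] size [45.4 74.9] axis yaw 172.0 z 46.2
bottle px [  6. 112.] n 776 edge ctr [621.7 123.3] size [17.9 68.8] axis yaw 169.0 z 46.0
bottle px [335. 141.] n 626  ctr [658.3 -65.1] size [45.6 75.9] axis yaw 168.5 z 46.4
bottle px [287. 152.] n 636  ctr [634.   37.2] size [72.  44.7] axis yaw -176.2 z 46.2
bottle px [239. 157.] n 625  ctr [621.1 142.8] size [71.2 44.1] axis yaw -178.1 z 46.1
(297, 163) [ 563.7 -157.1   38. ]
(305, 100) [ 620.8 -165.6   47.4]
(120, 210) [513.2  35.9  21.6]
(200, 218) [502.  -47.4  10.3]
(185, 272) [442.3 -28.5  20.9]
(262, 268) [ 444.5 -114.1   12.2]
(300, 220) [ 4.977e+02 -1.572e+02 -4.000e-01]
(500, 80) [ 645.1 -353.7   25.7]
(297, 163) [[ 566.1 -143.7   30. ]
 [ 563.2 -172.5   30. ]
 [ 548.3 -157.4   30. ]]
```

```bash
python3 - <<'E'
from h import *
goto(state(),(563,-155.5,23),-8)
E
```

```text
now [ 518.6 -180.7  250.2] yaw 0.2 -> x 0.297 y -0.167 z 1.515 spin 0.137
```

Call:
{"name": "drive_tool", "arguments": {
  "targets": [
    {"x": 0.297,"y": -0.167,"z": 0.3,"spin": 0.137,"claw": 0.7},
    {"x": 0.297,"y": -0.167,"z": 0.7,"spin": 0.137,"claw": 0.7},
    {"x": 0.297,"y": -0.167,"z": 1,"spin": 0.137,"claw": 0.7},
    {"x": 0.297,"y": -0.167,"z": 1,"spin": 0.137,"claw": 0.7},
    {"x": 0.297,"y": -0.167,"z": 1,"spin": 0.137,"claw": 0.7}
  ]
}}

```text
t: 2.55
position: [564.6, -155.0, 102.6]
tcp_rot: [[0.99, -0.138, 0.002], [-0.138, -0.99, -0.001], [0.002, 0.001, -1.0]]
force: [1.8, -0.1, 0.8]
grip_width: 59.7
```

```bash
python3 - <<'E'
from h import *
st,c=snap("wrist","w2");goto(st,(563,-155.5,23),-8)
bottles(c,st)
E
```

```text
now [ 564.6 -155.   102.6] yaw -7.9 -> x -0.011 y 0.005 z 0.530 spin 0.001
bottle px [121. 108.] n 11250  ctr [661.3 -63.6] size [45.1 68.3] axis yaw 168.7 z 46.4
bottle px [324. 160.] n 11134  ctr [ 619.8 -163.9] size [44.6 67.6] axis yaw 172.1 z 46.3
bottle px [  9. 217.] n 1034 edge ctr [619.4  16.4] size [16.3 44.2] axis yaw 157.9 z 45.8
bottle px [128. 182.] n 194  ctr [624.6 -57.9] size [18.1  4.3] axis yaw -98.6 z 42.8
bottle px [323. 231.] n 199  ctr [ 582.9 -158.7] size [19.2  4.6] axis yaw -97.9 z 42.4
```

View pics/w2.png

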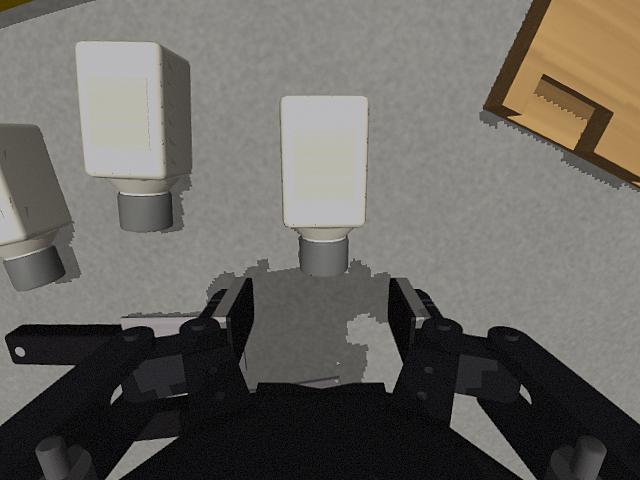

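Call:
{"name": "drive_tool", "arguments": {
  "targets": [
    {"x": -0.004,"y": 0.005,"z": 0.3,"spin": 0,"claw": 0.7},
    {"x": -0.004,"y": 0.005,"z": 0.53,"spin": 0,"claw": 0.7},
    {"x": -0.004,"y": 0.005,"z": 0.53,"spin": 0,"claw": 0.7},
    {"x": -0.004,"y": 0.005,"z": 0.53,"spin": 0,"claw": 0.1},
    {"x": -0.004,"y": 0.005,"z": 0.53,"spin": 0,"claw": 0.1}
  ],
  "squeeze": 20
}}

```text
t: 3.22
position: [565.3, -155.3, 24.1]
tcp_rot: [[0.991, -0.137, 0.005], [-0.137, -0.991, -0.002], [0.005, 0.001, -1.0]]
force: [-1.5, 0.2, 6.7]
grip_width: 30.2
```

Call:
{"name": "drive_tool", "arguments": {
  "targets": [
    {"x": 0,"y": 0,"z": 0,"spin": 0,"claw": 0.1},
    {"x": 0,"y": 0,"z": 0,"spin": 0,"claw": 0.1}
  ]
}}

```text
t: 3.48
position: [565.3, -155.3, 24.1]
tcp_rot: [[0.991, -0.137, 0.005], [-0.137, -0.991, -0.002], [0.005, 0.001, -1.0]]
force: [-1.1, -0.6, 7.2]
grip_width: 30.3
```

Call:
{"name": "drive_tool", "arguments": {
  "targets": [
    {"x": 0,"y": 0,"z": -0.1,"spin": 0,"claw": 0.1},
    {"x": 0,"y": 0,"z": -0.25,"spin": 0,"claw": 0.1},
    {"x": 0,"y": 0,"z": -0.45,"spin": 0,"claw": 0.1},
    {"x": 0,"y": 0,"z": -0.7,"spin": 0,"claw": 0.1},
    {"x": 0,"y": 0,"z": -0.9,"spin": 0,"claw": 0.1}
  ]
}}

```text
t: 4.1
position: [563.4, -154.4, 158.9]
tcp_rot: [[0.991, -0.136, 0.002], [-0.136, -0.991, -0.001], [0.002, 0.0, -1.0]]
force: [-0.1, -0.4, -1.8]
grip_width: 30.5
```

```bash
python3 - <<'E'
from h import *
st,c=snap("wrist","w3");snap("scene","s3")
print(st["force"],st["wrist_torque"],st["position"])
E
```

```text
[-0.1301067  -0.43457115 -1.75563384] [-0.04275849  0.09696441  0.02596226] [ 563.40626777 -154.35925798  158.88809515]
```

View pics/w3.png

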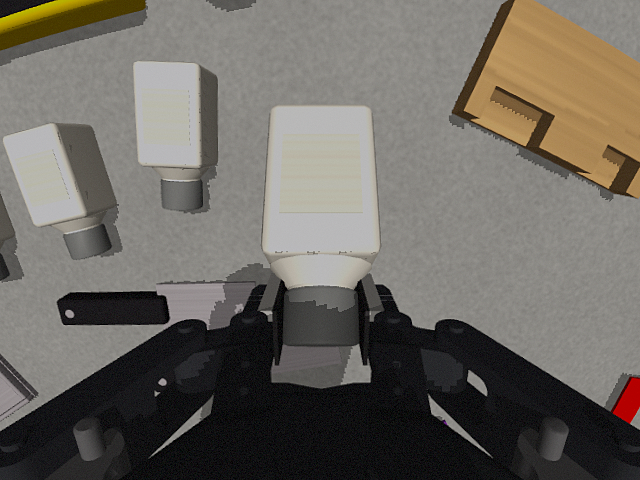

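View pics/s3.png

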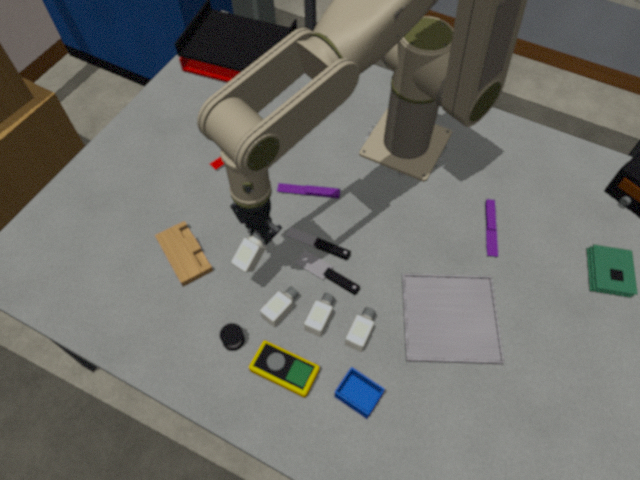

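```bash
python3 - <<'E'
from h import *
st=state();c=camera("wrist");P=cloud(c,st)
print(P[120:250:20,320].round(1), P[300:345:10,320].round(1))
E
```

```text
[[ 641.4 -164.9  133.6]
 [ 633.1 -163.8  139.5]
 [ 625.2 -162.7  143.7]
 [ 617.8 -161.7  150.5]
 [ 610.7 -160.7  155.3]
 [ 603.8 -159.8  160. ]
 [ 597.3 -158.9  164.5]] [[ 576.2 -156.   170.8]
 [ 572.8 -155.5  172.2]
 [ 570.  -155.1  174.4]
 [ 566.9 -154.7  176.1]
 [ 563.6 -154.3  177.5]]
```

Call:
{"name": "drive_tool", "arguments": {
  "targets": [
    {"x": 0,"y": 0,"z": -0.4,"spin": 0,"claw": 0.1},
    {"x": 0,"y": 0,"z": -0.3,"spin": 0,"claw": 0.1},
    {"x": 0,"y": 0,"z": -0.7,"spin": 0,"claw": 0.1},
    {"x": 0,"y": 0,"z": -0.5,"spin": 0,"claw": 0.1},
    {"x": 0,"y": 0,"z": -0.5,"spin": 0,"claw": 0.1}
  ]
}}

```text
t: 4.88
position: [560.6, -153.4, 226.2]
tcp_rot: [[0.991, -0.136, -0.007], [-0.136, -0.991, 0.003], [-0.008, -0.002, -1.0]]
force: [-0.5, 0.2, -3.2]
grip_width: 30.0
```

```bash
cat >> h.py <<'E'
def tilt(name=None):
    st=state();c=camera("wrist");P=cloud(c,st)
    if name: cv2.imwrite(f"pics/{name}.png",c["image"][:,:,::-1])
    # body points: near the jaw plane, ahead in tool x
    Q=(P.reshape(-1,3)-st["position"])@st["tcp_rot"]; hs=cv2.cvtColor(c["image"],cv2.COLOR_RGB2HSV).reshape(-1,3)
    k=(abs(Q[:,1])<10)&(Q[:,0]>2)&(Q[:,0]<110)&(c["z_map"].reshape(-1)>0)&(hs[:,2]>150)&(Q[:,2]<95)&(P.reshape(-1,3)[:,2]>12)
    print("n",k.sum()); 
    if k.sum()>300:
        X=np.c_[Q[k,0],np.ones(k.sum())]; 
        for _ in range(3):
            p=np.linalg.lstsq(X,Q[k,2],rcond=None)[0]
            r=abs(X@p-Q[k,2]); print("slope tilt deg",np.degrees(np.arctan(p[0])).round(1),"med res",np.median(r).round(2)); break
    print("F",st["force"].round(2),"tau",st["wrist_torque"].round(3),st["position"].round(1),"w",round(st["grip_width"],1))
E
python3 -c "
from h import *
tilt('w4')"
```

```text
n 5036
slope tilt deg 57.4 med res 3.77
F [-0.53  0.21 -3.17] tau [ 0.028  0.121 -0.006] [ 560.6 -153.4  226.2] w 30.0
```

View pics/w4.png

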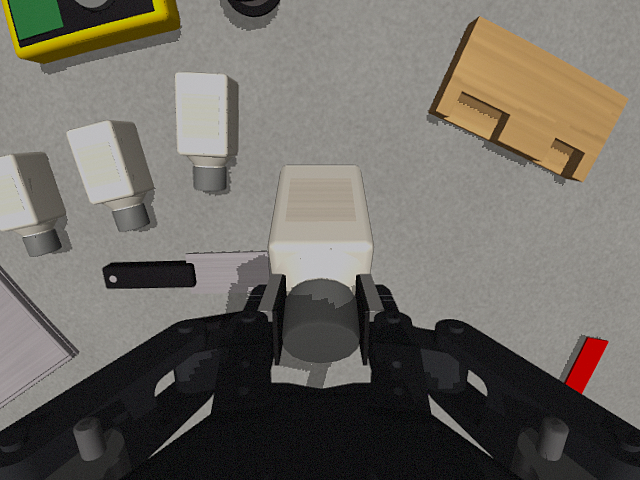

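Call:
{"name": "drive_tool", "arguments": {
  "targets": [
    {"x": 0,"y": 0,"z": 0.4,"spin": 0,"claw": 0.1},
    {"x": 0,"y": 0,"z": 0.0,"spin": 0,"claw": 0.1},
    {"x": 0,"y": 0,"z": 0.3,"spin": 0,"claw": 0.1},
    {"x": 0,"y": 0,"z": -0.1,"spin": 0,"claw": 0.1},
    {"x": 0,"y": 0,"z": 0,"spin": 0,"claw": 0.1}
  ]
}}

```text
t: 5.55
position: [565.2, -155.1, 235.8]
tcp_rot: [[0.991, -0.137, 0.007], [-0.137, -0.991, -0.003], [0.008, 0.002, -1.0]]
force: [0.7, -0.6, -1.3]
grip_width: 30.3
```

```bash
python3 -c "
from h import *
tilt('w5')"
```

```text
n 1348
slope tilt deg 43.6 med res 0.9
F [ 0.71 -0.55 -1.28] tau [ 0.014 -0.022 -0.013] [ 565.2 -155.1  235.8] w 30.3
```

View pics/w5.png

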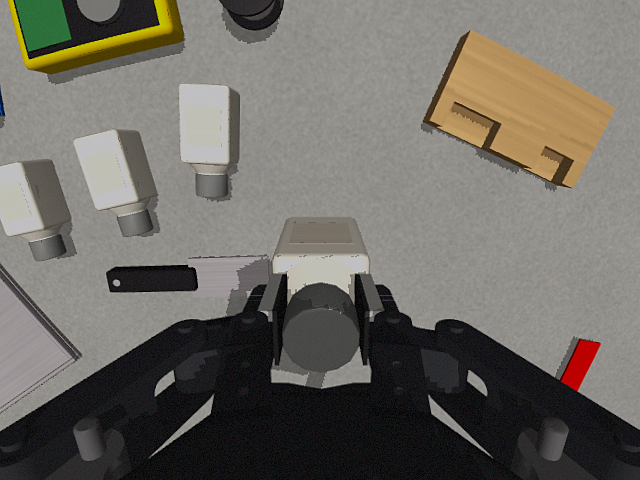

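Call:
{"name": "drive_tool", "arguments": {
  "targets": [
    {"x": -0.1,"y": -0.4,"z": 0,"spin": 0,"claw": 0.1},
    {"x": -0.2,"y": -0.8,"z": 0,"spin": 0,"claw": 0.1},
    {"x": -0.24,"y": -1,"z": 0,"spin": 0,"claw": 0.1},
    {"x": -0.24,"y": -1,"z": 0,"spin": 0,"claw": 0.1}
  ],
  "squeeze": 40
}}

```text
t: 6.1
position: [547.1, 1.5, 229.9]
tcp_rot: [[0.991, -0.133, -0.002], [-0.133, -0.991, 0.001], [-0.002, -0.0, -1.0]]
force: [0.0, 0.1, -3.1]
grip_width: 29.4
```

Call:
{"name": "drive_tool", "arguments": {
  "targets": [
    {"x": -0.1,"y": -0.4,"z": 0,"spin": 0,"claw": 0.1},
    {"x": -0.2,"y": -0.8,"z": 0,"spin": 0,"claw": 0.1},
    {"x": -0.24,"y": -1,"z": 0,"spin": 0,"claw": 0.1},
    {"x": -0.24,"y": -1,"z": 0,"spin": 0,"claw": 0.1}
  ]
}}

```text
t: 6.6
position: [532.3, 153.9, 230.0]
tcp_rot: [[0.991, -0.134, -0.001], [-0.134, -0.991, -0.0], [-0.001, 0.0, -1.0]]
force: [0.5, -1.2, -2.0]
grip_width: 29.9
```

Call:
{"name": "drive_tool", "arguments": {
  "targets": [
    {"x": -0.1,"y": -0.4,"z": 0,"spin": -0.14,"claw": 0.1},
    {"x": -0.2,"y": -0.8,"z": 0,"spin": -0.28,"claw": 0.1},
    {"x": -0.24,"y": -1,"z": 0,"spin": -0.42,"claw": 0.1},
    {"x": -0.24,"y": -1,"z": 0,"spin": -0.56,"claw": 0.1},
    {"x": -0.24,"y": -1,"z": 0,"spin": -0.56,"claw": 0.1}
  ]
}}

```text
t: 7.22
position: [518.0, 304.9, 230.1]
tcp_rot: [[0.901, 0.433, -0.001], [0.433, -0.901, -0.001], [-0.001, 0.001, -1.0]]
force: [-0.3, 0.4, -1.2]
grip_width: 29.9
```

```bash
python3 - <<'E'
from h import *
tilt('w6');st=state();goto(st,(495,389,236),25.8)
st,c=state(),camera("top");cv2.imwrite("pics/t6.png",c["image"][:,:,::-1])
bottles(c)
E
```

```text
n 1214
slope tilt deg 51.9 med res 0.9
F [-0.28  0.44 -1.2 ] tau [-0.004  0.005 -0.033] [518.  304.9 230.1] w 29.9
now [518.  304.7 230.2] yaw 25.5 -> x 0.103 y -0.573 z -0.039 spin -0.005
bottle px [304.  88.] n 159  ctr [779.3   5.5] size [29.7 33.1] axis yaw 90.9 z 44.7
bottle px [335. 142.] n 615  ctr [659.4 -65.4] size [45.8 73.2] axis yaw 168.8 z 46.4
bottle px [288. 152.] n 637  ctr [633.9  36.9] size [71.  45.8] axis yaw -178.4 z 46.3
bottle px [239. 157.] n 612  ctr [620.  142.7] size [73.1 44.1] axis yaw -178.1 z 46.4
```

View pics/w6.png

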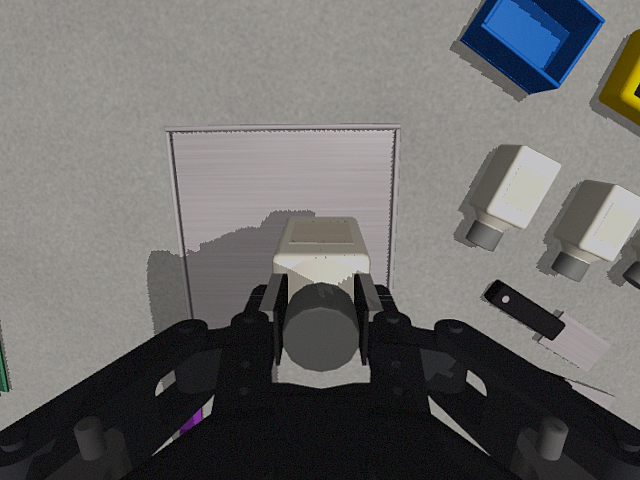

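```bash
python3 - <<'E'
from h import *
st=state();c=camera("wrist")
p=plane(c,[(166,126),(400,124)],14,st);print(p.round(1),np.linalg.norm(p[0]-p[1]),ang(p[0]-p[1])-90)
d=(p[0]-p[1])[:2];d/=np.linalg.norm(d);n=np.array([-d[1],d[0]])
ctr=p.mean(0)[:2]+115*n;print("ctr",ctr)
th=np.radians(ang(d)-90);u=-n;v=d
for a,b in[(1,1),(1,-1),(-1,1),(-1,-1)]:print(a,b,(ctr+52*(a*u+b*v)).round(1), "tcp -24u",(ctr+52*(a*u+b*v)-24*u).round(1))
goto(st,np.r_[ctr+52*(u+v)-20*u,150],ang(u))
E
```

```text
[[527.  475.3  14. ]
 [625.2 271.4  14. ]] 226.34104424788632 25.702648050742837
ctr [472.47405764 323.48104295]
1 1 [496.8 392.9] tcp -24u [475.2 382.5]
1 -1 [541.9 299.2] tcp -24u [520.3 288.8]
-1 1 [403.1 347.8] tcp -24u [381.4 337.4]
-1 -1 [448.2 254.1] tcp -24u [426.5 243.7]
now [518.  304.8 230.4] yaw 25.5 -> x -0.008 y -0.591 z 0.536 spin -0.004
```

Call:
{"name": "drive_tool", "arguments": {
  "targets": [
    {"x": -0.008,"y": -0.3,"z": 0,"spin": 0,"claw": 0.1},
    {"x": -0.008,"y": -0.59,"z": 0.2,"spin": 0,"claw": 0.1},
    {"x": -0.008,"y": -0.59,"z": 0.5,"spin": 0,"claw": 0.1},
    {"x": -0.008,"y": -0.59,"z": 0.7,"spin": 0,"claw": 0.1},
    {"x": -0.008,"y": -0.59,"z": 0.75,"spin": 0,"claw": 0.1}
  ]
}}

```text
t: 8.0
position: [476.7, 383.7, 115.5]
tcp_rot: [[0.902, 0.432, -0.004], [0.432, -0.902, -0.003], [-0.005, 0.001, -1.0]]
force: [-0.3, -0.4, -2.7]
grip_width: 29.8
```

Call:
{"name": "drive_tool", "arguments": {
  "targets": [
    {"x": 0,"y": 0,"z": 0.06,"spin": 0,"claw": 0.1},
    {"x": 0,"y": 0,"z": 0.09,"spin": 0,"claw": 0.1}
  ]
}}

```text
t: 8.25
position: [478.9, 385.5, 105.9]
tcp_rot: [[0.901, 0.434, 0.002], [0.434, -0.901, 0.001], [0.002, -0.0, -1.0]]
force: [0.2, -0.7, -2.3]
grip_width: 29.8
```

```bash
python3 - <<'E'
from h import *
tilt('w7')
E
```

```text
n 1356
slope tilt deg 47.2 med res 0.76
F [ 0.2  -0.67 -2.31] tau [-0.006 -0.025 -0.053] [478.9 385.5 105.9] w 29.8
```

View pics/w7.png

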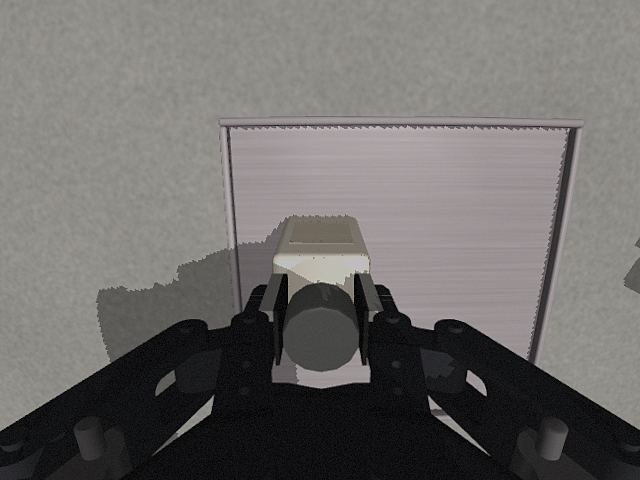

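Call:
{"name": "drive_tool", "arguments": {
  "targets": [
    {"x": 0,"y": 0,"z": 0.02,"spin": 0,"claw": 0.1},
    {"x": 0,"y": 0,"z": 0.04,"spin": 0,"claw": 0.1}
  ]
}}

```text
t: 8.55
position: [478.3, 385.7, 99.4]
tcp_rot: [[0.901, 0.434, 0.001], [0.434, -0.901, 0.001], [0.001, -0.0, -1.0]]
force: [0.3, 0.1, -1.5]
grip_width: 29.8
```

Call:
{"name": "drive_tool", "arguments": {
  "targets": [
    {"x": 0,"y": 0,"z": 0.02,"spin": 0,"claw": 0.1},
    {"x": 0,"y": 0,"z": 0.03,"spin": 0,"claw": 0.1}
  ]
}}

```text
t: 8.8
position: [480.8, 386.8, 98.5]
tcp_rot: [[0.901, 0.434, 0.007], [0.434, -0.901, 0.003], [0.007, -0.0, -1.0]]
force: [2.8, -3.9, 18.9]
grip_width: 29.9
```

Call:
{"name": "drive_tool", "arguments": {
  "targets": [
    {"x": 0,"y": 0,"z": -0.015,"spin": 0,"claw": 0.4},
    {"x": 0,"y": 0,"z": -0.015,"spin": 0,"claw": 0.5},
    {"x": 0,"y": 0,"z": -0.015,"spin": 0,"claw": 0.6},
    {"x": 0,"y": 0,"z": -0.015,"spin": 0,"claw": 0.6},
    {"x": 0,"y": 0,"z": -0.015,"spin": 0,"claw": 0.6}
  ]
}}

```text
t: 9.43
position: [477.8, 385.3, 96.3]
tcp_rot: [[0.901, 0.435, -0.0], [0.435, -0.901, -0.0], [-0.0, 0.0, -1.0]]
force: [0.5, 0.2, -0.3]
grip_width: 51.3
```

```bash
python3 - <<'E'
from h import *
tilt('w8')
E
```

```text
n 1386
slope tilt deg 45.0 med res 0.83
F [ 0.49  0.17 -0.29] tau [-0.019 -0.004  0.021] [477.8 385.3  96.3] w 51.3
```

View pics/w8.png

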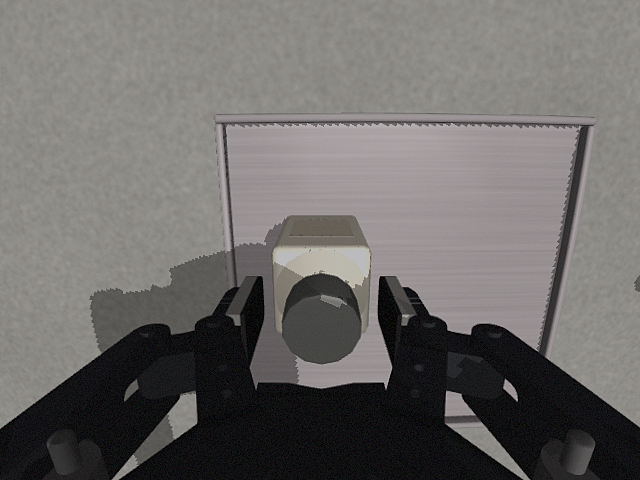

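Call:
{"name": "drive_tool", "arguments": {
  "targets": [
    {"x": 0,"y": 0,"z": -0.2,"spin": 0,"claw": 0.7},
    {"x": 0,"y": 0,"z": -0.6,"spin": 0,"claw": 0.7},
    {"x": 0,"y": 0,"z": -0.9,"spin": 0,"claw": 0.7},
    {"x": 0,"y": 0,"z": -0.9,"spin": 0,"claw": 0.7}
  ]
}}

```text
t: 9.98
position: [480.2, 387.0, 237.5]
tcp_rot: [[0.901, 0.435, 0.008], [0.435, -0.901, 0.005], [0.009, -0.001, -1.0]]
force: [0.3, -0.1, 0.5]
grip_width: 59.7
```

```bash
python3 - <<'E'
from h import *
c=camera("top");cv2.imwrite("pics/t9.png",c["image"][60:340,60:460,::-1]);bottles(c)
goto(state(),(545,140,225),2)
E
```

```text
bottle px [334. 141.] n 607  ctr [659.9 -65.2] size [44.8 72.3] axis yaw 171.4 z 46.1
bottle px [287. 152.] n 645  ctr [632.9  36.9] size [73.3 45.9] axis yaw -178.4 z 46.4
bottle px [239. 157.] n 627  ctr [620.1 142.7] size [73.2 44. ] axis yaw -178.1 z 46.0
now [479.1 386.2 234.2] yaw 25.8 -> x -0.318 y 1.669 z 0.059 spin 0.396
```

View pics/t9.png

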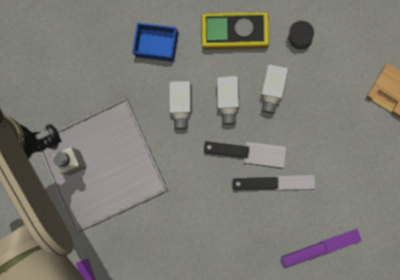

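The first bottle is standing in the tray, at crop (65,160). I'll move to the next one.

Call:
{"name": "drive_tool", "arguments": {
  "targets": [
    {"x": -0.1,"y": 0.5,"z": 0,"spin": 0.1,"claw": 0.7},
    {"x": -0.2,"y": 0.9,"z": 0,"spin": 0.2,"claw": 0.7},
    {"x": -0.2,"y": 1,"z": 0,"spin": 0.3,"claw": 0.7},
    {"x": -0.2,"y": 1,"z": 0,"spin": 0.396,"claw": 0.7},
    {"x": -0.2,"y": 1,"z": 0,"spin": 0.396,"claw": 0.7}
  ]
}}

```text
t: 10.65
position: [515.4, 236.5, 229.6]
tcp_rot: [[0.999, 0.034, -0.003], [0.034, -0.999, -0.001], [-0.003, 0.001, -1.0]]
force: [0.8, -0.4, 0.1]
grip_width: 59.7
```

```bash
python3 - <<'E'
from h import *
st=state();c=camera("wrist");bottles(c,st);goto(st,(563,141,23),2)
E
```

```text
bottle px [549.  87.] n 3938  ctr [635.2  41.5] size [68.6 45.3] axis yaw -176.7 z 46.1
bottle px [431.  94.] n 4305  ctr [623.1 145.9] size [68.1 45.1] axis yaw -177.8 z 46.2
bottle px [634.  88.] n 504 edge ctr [645.6 -37.8] size [48.8 14.5] axis yaw -167.4 z 45.3
now [515.4 236.5 229.6] yaw 2.0 -> x 0.299 y 0.646 z 1.377 spin -0.000
```

Call:
{"name": "drive_tool", "arguments": {
  "targets": [
    {"x": 0.31,"y": 0.3,"z": 0,"spin": 0,"claw": 0.7},
    {"x": 0.31,"y": 0.63,"z": 0.2,"spin": 0,"claw": 0.7},
    {"x": 0.31,"y": 0.63,"z": 0.6,"spin": 0,"claw": 0.7},
    {"x": 0.31,"y": 0.63,"z": 0.85,"spin": 0,"claw": 0.7},
    {"x": 0.31,"y": 0.63,"z": 0.85,"spin": 0,"claw": 0.7}
  ]
}}

```text
t: 11.32
position: [562.2, 144.3, 99.3]
tcp_rot: [[0.999, 0.037, -0.009], [0.037, -0.999, -0.001], [-0.009, 0.001, -1.0]]
force: [-0.2, 0.2, 0.7]
grip_width: 59.8
```

```bash
python3 - <<'E'
from h import *
st,c=snap("wrist","w10");b=bottles(c,st)
k=min(b,key=lambda q:np.linalg.norm(q[0]-[622,145]));t=k[0]+57*k[1];print(t);goto(st,(*t,23),ang(k[1])+180)
E
```

```text
bottle px [526. 134.] n 11156  ctr [635.5  41.3] size [68.2 45.1] axis yaw -176.7 z 46.2
bottle px [324. 150.] n 12112  ctr [621. 145.] size [72.6 45.4] axis yaw -177.8 z 46.2
bottle px [514. 208.] n 220  ctr [598.1  41.3] size [ 4.4 18.8] axis yaw 92.5 z 42.5
[564.03385162 142.83315063]
now [562.2 144.3  99.3] yaw 2.1 -> x 0.017 y 0.010 z 0.509 spin -0.001
```

View pics/w10.png

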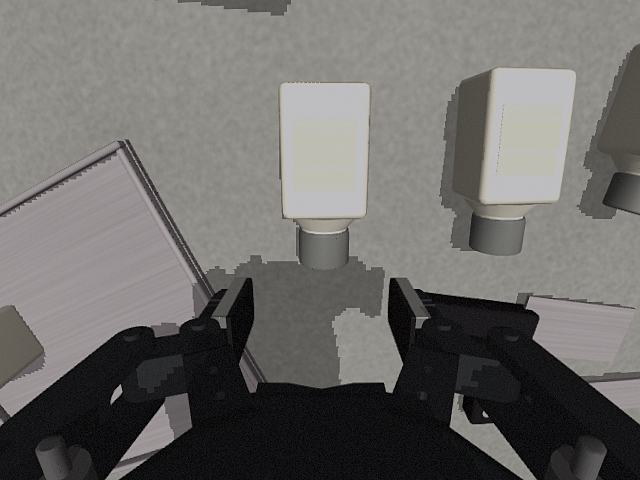

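Call:
{"name": "drive_tool", "arguments": {
  "targets": [
    {"x": 0.02,"y": 0.01,"z": 0.3,"spin": 0,"claw": 0.6},
    {"x": 0.02,"y": 0.01,"z": 0.51,"spin": 0,"claw": 0.6},
    {"x": 0.02,"y": 0.01,"z": 0.51,"spin": 0,"claw": 0.6},
    {"x": 0.02,"y": 0.01,"z": 0.51,"spin": 0,"claw": 0.1},
    {"x": 0.02,"y": 0.01,"z": 0.51,"spin": 0,"claw": 0.1}
  ],
  "squeeze": 20
}}

```text
t: 12.0
position: [571.1, 143.6, 30.7]
tcp_rot: [[0.999, 0.035, 0.005], [0.035, -0.999, 0.001], [0.005, -0.001, -1.0]]
force: [-1.2, -0.2, 6.3]
grip_width: 29.9
```

Call:
{"name": "drive_tool", "arguments": {
  "targets": [
    {"x": 0,"y": 0,"z": 0,"spin": 0,"claw": 0.1},
    {"x": 0,"y": 0,"z": -0.05,"spin": 0,"claw": 0.1},
    {"x": 0,"y": 0,"z": -0.45,"spin": 0,"claw": 0.1},
    {"x": 0,"y": 0,"z": -0.85,"spin": 0,"claw": 0.1},
    {"x": 0,"y": 0,"z": -0.85,"spin": 0,"claw": 0.1}
  ]
}}

```text
t: 12.62
position: [573.1, 143.7, 163.0]
tcp_rot: [[0.999, 0.035, 0.012], [0.035, -0.999, 0.002], [0.012, -0.001, -1.0]]
force: [-0.4, 0.3, -3.5]
grip_width: 30.0
```

Call:
{"name": "drive_tool", "arguments": {
  "targets": [
    {"x": 0,"y": 0,"z": -0.4,"spin": 0,"claw": 0.1},
    {"x": 0,"y": 0,"z": -0.2,"spin": 0,"claw": 0.1},
    {"x": 0,"y": 0,"z": -0.6,"spin": 0,"claw": 0.1},
    {"x": 0,"y": 0,"z": -0.3,"spin": 0,"claw": 0.1},
    {"x": 0,"y": 0,"z": -0.6,"spin": 0,"claw": 0.1}
  ]
}}

```text
t: 13.25
position: [560.6, 141.7, 232.4]
tcp_rot: [[0.999, 0.035, -0.024], [0.035, -0.999, -0.004], [-0.024, 0.003, -1.0]]
force: [-0.8, 0.3, -3.7]
grip_width: 30.5
```

```bash
python3 - <<'E'
from h import *
tilt('w11')
E
```

```text
n 1296
slope tilt deg 47.8 med res 0.99
F [-0.84  0.33 -3.69] tau [-0.019  0.164 -0.019] [560.6 141.7 232.4] w 30.5
```

View pics/w11.png

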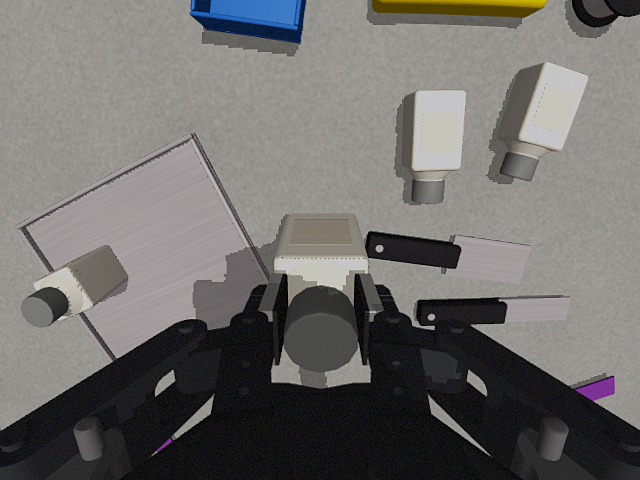

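```bash
python3 - <<'E'
from h import *
goto(state(),(522,290,225),25.7)
E
```

```text
now [566.5 142.6 245.6] yaw 2.0 -> x -0.262 y -0.992 z 0.138 spin -0.395
```

Call:
{"name": "drive_tool", "arguments": {
  "targets": [
    {"x": -0.1,"y": -0.4,"z": 0,"spin": -0.1,"claw": 0.1},
    {"x": -0.2,"y": -0.8,"z": 0,"spin": -0.2,"claw": 0.1},
    {"x": -0.26,"y": -1,"z": 0.1,"spin": -0.3,"claw": 0.1},
    {"x": -0.26,"y": -1,"z": 0.2,"spin": -0.395,"claw": 0.1},
    {"x": -0.26,"y": -1,"z": 0.3,"spin": -0.395,"claw": 0.1}
  ],
  "squeeze": 40
}}

```text
t: 13.92
position: [524.5, 292.0, 199.3]
tcp_rot: [[0.901, 0.434, 0.0], [0.434, -0.901, -0.0], [0.0, 0.0, -1.0]]
force: [0.0, -0.4, -2.3]
grip_width: 29.4
```

```bash
python3 - <<'E'
from h import *
tilt('w12');goto(state(),(522,290,103),25.7)
E
```

```text
n 1247
slope tilt deg 48.7 med res 0.94
F [ 0.04 -0.4  -2.31] tau [ 0.039  0.014 -0.021] [524.5 292.  199.3] w 29.4
now [523.6 291.1 196.6] yaw 25.6 -> x -0.011 y 0.002 z 0.624 spin -0.002
```

View pics/w12.png

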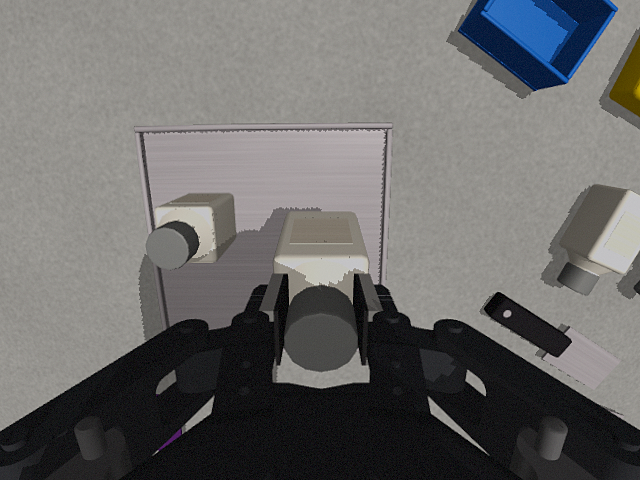

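Call:
{"name": "drive_tool", "arguments": {
  "targets": [
    {"x": 0,"y": 0,"z": 0.3,"spin": 0,"claw": 0.1},
    {"x": 0,"y": 0,"z": 0.5,"spin": 0,"claw": 0.1},
    {"x": 0,"y": 0,"z": 0.6,"spin": 0,"claw": 0.1},
    {"x": 0,"y": 0,"z": 0.61,"spin": 0,"claw": 0.1}
  ]
}}

```text
t: 14.48
position: [524.4, 291.0, 107.8]
tcp_rot: [[0.902, 0.432, -0.002], [0.432, -0.902, -0.001], [-0.002, -0.0, -1.0]]
force: [-0.3, -0.1, -2.6]
grip_width: 29.5
```

Call:
{"name": "drive_tool", "arguments": {
  "targets": [
    {"x": 0,"y": 0,"z": 0.02,"spin": 0,"claw": 0.1},
    {"x": 0,"y": 0,"z": 0.035,"spin": 0,"claw": 0.1}
  ]
}}

```text
t: 14.72
position: [525.7, 292.0, 104.7]
tcp_rot: [[0.901, 0.433, 0.002], [0.433, -0.901, 0.001], [0.003, 0.0, -1.0]]
force: [0.5, 0.7, -2.8]
grip_width: 29.3
```

Call:
{"name": "drive_tool", "arguments": {
  "targets": [
    {"x": 0,"y": 0,"z": 0.02,"spin": 0,"claw": 0.1},
    {"x": 0,"y": 0,"z": 0.035,"spin": 0,"claw": 0.1}
  ]
}}

```text
t: 14.98
position: [528.6, 293.4, 103.5]
tcp_rot: [[0.901, 0.433, 0.009], [0.433, -0.901, 0.004], [0.01, 0.0, -1.0]]
force: [0.8, 0.7, 23.9]
grip_width: 29.2
```

Call:
{"name": "drive_tool", "arguments": {
  "targets": [
    {"x": 0,"y": 0,"z": 0.02,"spin": 0,"claw": 0.1},
    {"x": 0,"y": 0,"z": 0.03,"spin": 0,"claw": 0.1}
  ]
}}

```text
t: 15.22
position: [531.4, 294.5, 102.5]
tcp_rot: [[0.901, 0.433, 0.016], [0.433, -0.901, 0.007], [0.017, 0.001, -1.0]]
force: [2.7, 2.0, 32.9]
grip_width: 29.1
```

Call:
{"name": "drive_tool", "arguments": {
  "targets": [
    {"x": 0,"y": 0,"z": -0.03,"spin": 0,"claw": 0.1},
    {"x": 0,"y": 0,"z": -0.035,"spin": 0,"claw": 0.4},
    {"x": 0,"y": 0,"z": -0.035,"spin": 0,"claw": 0.5},
    {"x": 0,"y": 0,"z": -0.035,"spin": 0,"claw": 0.6},
    {"x": 0,"y": 0,"z": -0.035,"spin": 0,"claw": 0.6}
  ]
}}

```text
t: 15.85
position: [524.4, 291.5, 98.2]
tcp_rot: [[0.901, 0.434, -0.001], [0.434, -0.901, -0.0], [-0.001, -0.0, -1.0]]
force: [0.3, 0.3, 1.4]
grip_width: 51.2
```

```bash
python3 - <<'E'
from h import *
tilt('w13')
E
```

```text
n 1381
slope tilt deg 47.1 med res 0.85
F [0.32 0.33 1.35] tau [0.044 0.01  0.024] [524.4 291.5  98.2] w 51.2
```

View pics/w13.png

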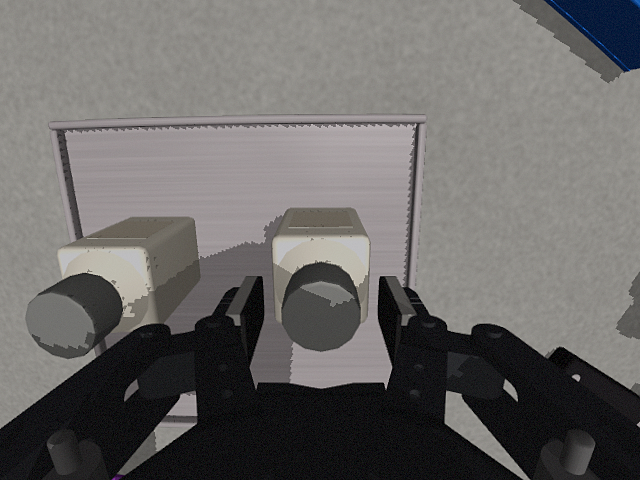

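Call:
{"name": "drive_tool", "arguments": {
  "targets": [
    {"x": 0,"y": 0,"z": -0.2,"spin": 0,"claw": 0.7},
    {"x": 0,"y": 0,"z": -0.6,"spin": 0,"claw": 0.7},
    {"x": 0,"y": 0,"z": -0.9,"spin": 0,"claw": 0.7},
    {"x": 0,"y": 0,"z": -0.9,"spin": 0,"claw": 0.7}
  ]
}}

```text
t: 16.4
position: [527.1, 292.7, 239.4]
tcp_rot: [[0.901, 0.434, 0.008], [0.434, -0.901, 0.004], [0.009, 0.0, -1.0]]
force: [-0.1, 0.0, 0.2]
grip_width: 60.1
```

```bash
python3 - <<'E'
from h import *
c=camera("top");cv2.imwrite("pics/t14.png",c["image"][60:340,60:460,::-1]);bottles(c)
goto(state(),(577,38,225),3)
E
```

```text
bottle px [304.  88.] n 161  ctr [779.3   5.5] size [29.7 33.2] axis yaw 90.9 z 44.7
bottle px [335. 141.] n 620  ctr [659.6 -65.4] size [45.5 73.6] axis yaw 169.2 z 46.4
bottle px [287. 152.] n 634  ctr [633.2  36.7] size [73.9 44.7] axis yaw -176.0 z 46.3
now [525.9 292.2 236.3] yaw 25.7 -> x -0.428 y 1.674 z 0.073 spin 0.378
```

View pics/t14.png

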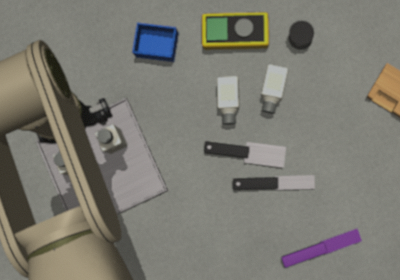

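Two bottles are in the tray, and the two left to fetch are unmoved, at crop (228,95) and (272,85).

Call:
{"name": "drive_tool", "arguments": {
  "targets": [
    {"x": -0.1,"y": 0.5,"z": 0,"spin": 0.1,"claw": 0.7},
    {"x": -0.2,"y": 0.9,"z": 0,"spin": 0.2,"claw": 0.7},
    {"x": -0.25,"y": 1,"z": 0,"spin": 0.3,"claw": 0.7},
    {"x": -0.25,"y": 1,"z": 0,"spin": 0.378,"claw": 0.7},
    {"x": -0.25,"y": 1,"z": 0,"spin": 0.378,"claw": 0.7}
  ]
}}

```text
t: 17.08
position: [555.1, 139.6, 231.7]
tcp_rot: [[0.999, 0.052, -0.003], [0.052, -0.999, -0.0], [-0.003, 0.0, -1.0]]
force: [0.3, 0.5, -0.7]
grip_width: 59.6
```

```bash
python3 - <<'E'
from h import *
goto(state(),(577,38,100),3)
E
```

```text
now [555.1 139.6 231.7] yaw 3.0 -> x 0.113 y 0.684 z 0.878 spin -0.000
```

Call:
{"name": "drive_tool", "arguments": {
  "targets": [
    {"x": 0.05,"y": 0.35,"z": 0,"spin": 0,"claw": 0.7},
    {"x": 0.11,"y": 0.68,"z": 0.2,"spin": 0,"claw": 0.7},
    {"x": 0.11,"y": 0.68,"z": 0.6,"spin": 0,"claw": 0.7},
    {"x": 0.11,"y": 0.68,"z": 0.86,"spin": 0,"claw": 0.7},
    {"x": 0.11,"y": 0.68,"z": 0.86,"spin": 0,"claw": 0.7}
  ]
}}

```text
t: 17.7
position: [573.9, 39.7, 99.7]
tcp_rot: [[0.998, 0.055, -0.01], [0.055, -0.998, 0.0], [-0.01, -0.001, -1.0]]
force: [-0.9, -0.0, 0.9]
grip_width: 60.1
```

```bash
python3 - <<'E'
from h import *
st,c=snap("wrist","w15");b=bottles(c,st)
k=min(b,key=lambda q:np.linalg.norm(q[0]-[633,39]));t=k[0]+57*k[1];print(t);goto(st,(*t,23),ang(k[1])+180)
E
```

```text
bottle px [529. 112.] n 11915  ctr [658.4 -60.4] size [45.2 74.3] axis yaw 168.8 z 46.2
bottle px [328. 147.] n 11993  ctr [635.   39.8] size [69.8 45.3] axis yaw -176.1 z 46.3
bottle px [326. 221.] n 210  ctr [598.8  38.5] size [ 3.9 18.2] axis yaw 93.2 z 42.5
[578.09205246  35.90344477]
now [573.9  39.7  99.7] yaw 3.1 -> x 0.032 y 0.027 z 0.511 spin -0.012
```

View pics/w15.png

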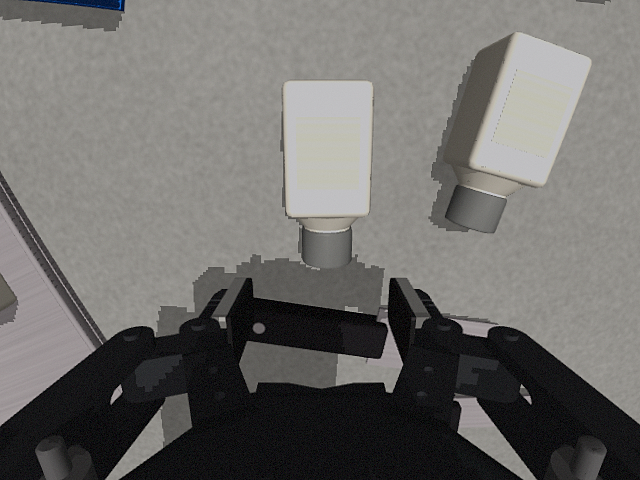

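Call:
{"name": "drive_tool", "arguments": {
  "targets": [
    {"x": 0.032,"y": 0.025,"z": 0.3,"spin": -0.012,"claw": 0.6},
    {"x": 0.032,"y": 0.025,"z": 0.51,"spin": -0.012,"claw": 0.6},
    {"x": 0.032,"y": 0.025,"z": 0.51,"spin": -0.012,"claw": 0.6},
    {"x": 0.032,"y": 0.025,"z": 0.51,"spin": -0.012,"claw": 0.6},
    {"x": 0.032,"y": 0.025,"z": 0.51,"spin": -0.012,"claw": 0.1}
  ],
  "squeeze": 20
}}

```text
t: 18.38
position: [584.9, 35.8, 31.2]
tcp_rot: [[0.998, 0.066, 0.004], [0.066, -0.998, -0.0], [0.004, 0.0, -1.0]]
force: [0.0, -0.7, -0.1]
grip_width: 34.1
```

Call:
{"name": "drive_tool", "arguments": {
  "targets": [
    {"x": 0,"y": 0,"z": 0,"spin": 0,"claw": 0.1},
    {"x": 0,"y": 0,"z": 0,"spin": 0,"claw": 0.1},
    {"x": 0,"y": 0,"z": -0.4,"spin": 0,"claw": 0.1},
    {"x": 0,"y": 0,"z": -0.8,"spin": 0,"claw": 0.1},
    {"x": 0,"y": 0,"z": -0.85,"spin": 0,"claw": 0.1}
  ]
}}

```text
t: 19.0
position: [586.6, 35.6, 163.0]
tcp_rot: [[0.998, 0.065, 0.011], [0.065, -0.998, -0.0], [0.011, 0.001, -1.0]]
force: [0.9, 0.2, -1.6]
grip_width: 30.2
```

Call:
{"name": "drive_tool", "arguments": {
  "targets": [
    {"x": 0,"y": 0,"z": -0.4,"spin": 0,"claw": 0.1},
    {"x": 0,"y": 0,"z": -0.2,"spin": 0,"claw": 0.1},
    {"x": 0,"y": 0,"z": -0.6,"spin": 0,"claw": 0.1},
    {"x": 0,"y": 0,"z": -0.3,"spin": 0,"claw": 0.1},
    {"x": 0,"y": 0,"z": -0.6,"spin": 0,"claw": 0.1}
  ]
}}

```text
t: 19.62
position: [574.8, 35.9, 233.4]
tcp_rot: [[0.998, 0.065, -0.023], [0.065, -0.998, 0.001], [-0.023, -0.002, -1.0]]
force: [-0.3, -0.2, -2.6]
grip_width: 29.7
```

```bash
python3 - <<'E'
from h import *
tilt('w16');goto(state(),(568,38,225),3)
E
```

```text
n 2788
slope tilt deg 64.9 med res 6.03
F [-0.3  -0.24 -2.59] tau [-0.094  0.039 -0.031] [574.8  35.9 233.4] w 29.7
now [580.7  35.8 246.6] yaw 3.7 -> x -0.083 y -0.020 z 0.145 spin 0.012
```

View pics/w16.png

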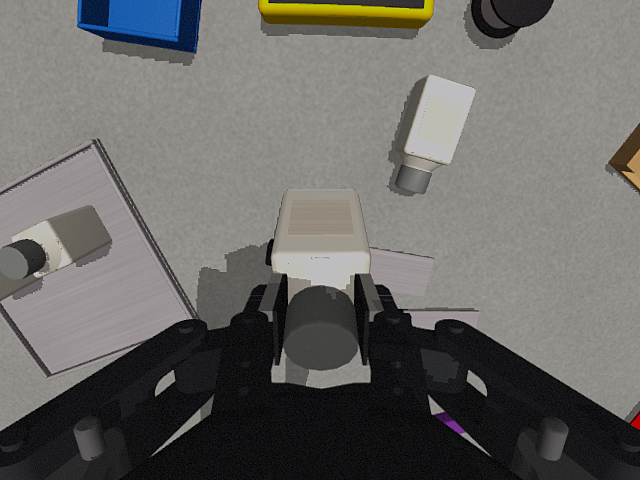

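Call:
{"name": "drive_tool", "arguments": {
  "targets": [
    {"x": 0,"y": 0,"z": 0.35,"spin": 0,"claw": 0.1},
    {"x": 0,"y": 0,"z": -0.1,"spin": 0,"claw": 0.1},
    {"x": 0,"y": 0,"z": 0.2,"spin": 0,"claw": 0.1},
    {"x": 0,"y": 0,"z": 0,"spin": 0,"claw": 0.1},
    {"x": 0,"y": 0,"z": 0,"spin": 0,"claw": 0.1}
  ]
}}

```text
t: 20.3
position: [584.3, 35.6, 248.2]
tcp_rot: [[0.998, 0.065, 0.005], [0.065, -0.998, -0.0], [0.005, 0.0, -1.0]]
force: [0.4, -0.6, -1.2]
grip_width: 30.0
```

```bash
python3 - <<'E'
from h import *
tilt('w17');goto(state(),(383,338,225),25.7)
E
```

```text
n 1470
slope tilt deg 44.4 med res 0.96
F [ 0.35 -0.58 -1.2 ] tau [0.02  0.051 0.031] [584.3  35.6 248.2] w 30.0
now [584.   35.7 247.2] yaw 3.7 -> x -1.206 y -2.099 z 0.143 spin -0.366
```

View pics/w17.png

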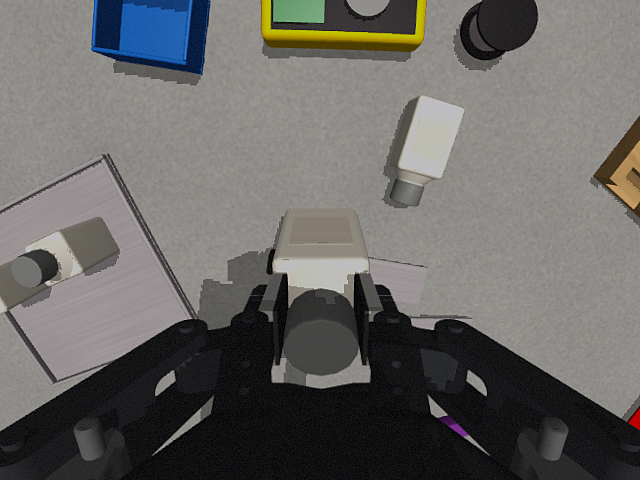

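Near enough upright. I'll carry it to the tray.

Call:
{"name": "drive_tool", "arguments": {
  "targets": [
    {"x": -0.2,"y": -0.35,"z": 0,"spin": 0,"claw": 0.1},
    {"x": -0.4,"y": -0.7,"z": 0,"spin": 0,"claw": 0.1},
    {"x": -0.55,"y": -1,"z": 0,"spin": 0,"claw": 0.1},
    {"x": -0.58,"y": -1,"z": 0,"spin": 0,"claw": 0.1}
  ],
  "squeeze": 40
}}

```text
t: 20.85
position: [484.7, 182.4, 245.3]
tcp_rot: [[0.998, 0.069, 0.0], [0.069, -0.998, 0.001], [0.0, -0.001, -1.0]]
force: [1.4, -0.4, -2.4]
grip_width: 29.1
```

Call:
{"name": "drive_tool", "arguments": {
  "targets": [
    {"x": -0.2,"y": -0.35,"z": 0,"spin": -0.1,"claw": 0.1},
    {"x": -0.4,"y": -0.7,"z": 0,"spin": -0.2,"claw": 0.1},
    {"x": -0.55,"y": -1,"z": 0,"spin": -0.3,"claw": 0.1},
    {"x": -0.58,"y": -1,"z": 0,"spin": -0.366,"claw": 0.1},
    {"x": -0.58,"y": -1,"z": 0,"spin": -0.366,"claw": 0.1}
  ]
}}

```text
t: 21.48
position: [389.8, 323.6, 245.4]
tcp_rot: [[0.901, 0.434, 0.0], [0.434, -0.901, -0.0], [0.0, 0.0, -1.0]]
force: [0.4, -0.5, -2.1]
grip_width: 28.9
```

```bash
python3 - <<'E'
from h import *
tilt('w18');goto(state(),(383,338,108),25.7)
E
```

```text
n 1165
slope tilt deg 48.0 med res 0.97
F [ 0.35 -0.49 -2.11] tau [ 0.007 -0.035  0.003] [389.8 323.6 245.4] w 28.9
now [390.1 323.3 245.5] yaw 25.6 -> x -0.001 y -0.110 z 0.916 spin -0.002
```

View pics/w18.png

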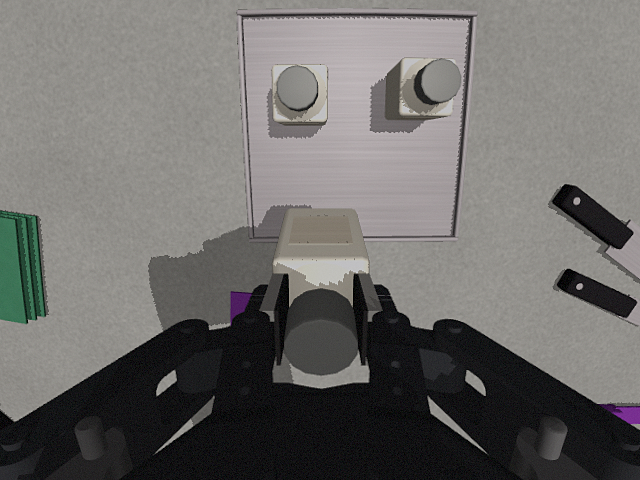

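Call:
{"name": "drive_tool", "arguments": {
  "targets": [
    {"x": 0,"y": -0.1,"z": 0.3,"spin": 0,"claw": 0.1},
    {"x": 0,"y": -0.1,"z": 0.6,"spin": 0,"claw": 0.1},
    {"x": 0,"y": -0.1,"z": 0.85,"spin": 0,"claw": 0.1},
    {"x": 0,"y": -0.1,"z": 0.92,"spin": 0,"claw": 0.1},
    {"x": 0,"y": -0.1,"z": 0.92,"spin": 0,"claw": 0.1}
  ]
}}

```text
t: 22.15
position: [383.6, 336.6, 107.9]
tcp_rot: [[0.902, 0.432, -0.0], [0.432, -0.902, -0.0], [-0.001, 0.0, -1.0]]
force: [-0.2, -0.8, -1.2]
grip_width: 28.9
```

Call:
{"name": "drive_tool", "arguments": {
  "targets": [
    {"x": 0,"y": 0,"z": 0.02,"spin": 0,"claw": 0.1},
    {"x": 0,"y": 0,"z": 0.03,"spin": 0,"claw": 0.1}
  ]
}}

```text
t: 22.4
position: [384.1, 337.8, 104.8]
tcp_rot: [[0.901, 0.433, 0.002], [0.433, -0.901, 0.002], [0.003, -0.0, -1.0]]
force: [-0.5, -0.2, -2.5]
grip_width: 29.2
```

Call:
{"name": "drive_tool", "arguments": {
  "targets": [
    {"x": 0,"y": 0,"z": 0.02,"spin": 0,"claw": 0.1},
    {"x": 0,"y": 0,"z": 0.025,"spin": 0,"claw": 0.1}
  ]
}}

```text
t: 22.65
position: [385.6, 338.8, 102.9]
tcp_rot: [[0.901, 0.434, 0.006], [0.434, -0.901, 0.003], [0.007, -0.001, -1.0]]
force: [1.2, -1.2, 16.1]
grip_width: 29.2
```

Contact. I'll release it.

Call:
{"name": "drive_tool", "arguments": {
  "targets": [
    {"x": 0,"y": 0,"z": -0.015,"spin": 0,"claw": 0.1},
    {"x": 0,"y": 0,"z": -0.015,"spin": 0,"claw": 0.4},
    {"x": 0,"y": 0,"z": -0.015,"spin": 0,"claw": 0.5},
    {"x": 0,"y": 0,"z": -0.015,"spin": 0,"claw": 0.6},
    {"x": 0,"y": 0,"z": -0.015,"spin": 0,"claw": 0.6}
  ]
}}

```text
t: 23.28
position: [383.0, 337.1, 101.6]
tcp_rot: [[0.901, 0.434, -0.0], [0.434, -0.901, -0.0], [-0.0, 0.0, -1.0]]
force: [-0.1, -0.2, -0.2]
grip_width: 51.3
```

```bash
python3 - <<'E'
from h import *
tilt('w19')
E
```

```text
n 1869
slope tilt deg 0.6 med res 2.34
F [-0.06 -0.25 -0.24] tau [0.012 0.013 0.033] [383.  337.1 101.6] w 51.3
```

View pics/w19.png

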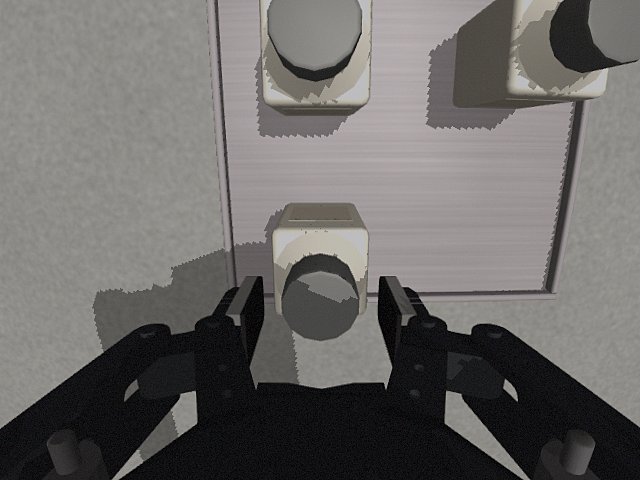

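Call:
{"name": "drive_tool", "arguments": {
  "targets": [
    {"x": 0,"y": 0,"z": -0.2,"spin": 0,"claw": 0.7},
    {"x": 0,"y": 0,"z": -0.6,"spin": 0,"claw": 0.7},
    {"x": 0,"y": 0,"z": -0.9,"spin": 0,"claw": 0.7},
    {"x": 0,"y": 0,"z": -0.9,"spin": 0,"claw": 0.7}
  ]
}}

```text
t: 23.82
position: [385.2, 338.8, 241.9]
tcp_rot: [[0.901, 0.434, 0.007], [0.434, -0.901, 0.005], [0.009, -0.002, -1.0]]
force: [-0.3, -0.2, -0.1]
grip_width: 60.1
```

```bash
python3 - <<'E'
from h import *
c=camera("top");cv2.imwrite("pics/t20.png",c["image"][60:340,60:460,::-1]);bottles(c)
goto(state(),(604,-53,230),-11)
E
```

```text
bottle px [304.  87.] n 156  ctr [780.5   4.4] size [32.1 30.9] axis yaw -178.7 z 44.6
bottle px [334. 141.] n 607  ctr [660.  -65.5] size [45.8 72. ] axis yaw 168.8 z 46.2
now [384.1 338.  239. ] yaw 25.7 -> x 0.190 y 2.984 z 0.058 spin 0.612
```

View pics/t20.png

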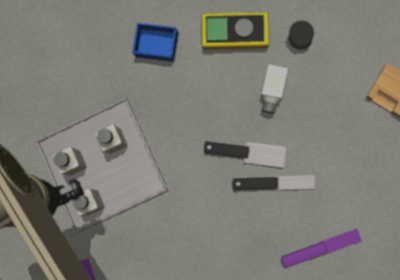

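Three bottles are standing. On to the last, at crop (272,88).

Call:
{"name": "drive_tool", "arguments": {
  "targets": [
    {"x": 0.02,"y": 0.4,"z": 0,"spin": 0,"claw": 0.7},
    {"x": 0.06,"y": 0.8,"z": 0,"spin": 0,"claw": 0.7},
    {"x": 0.06,"y": 1,"z": 0,"spin": 0,"claw": 0.7},
    {"x": 0.06,"y": 1,"z": 0,"spin": 0,"claw": 0.7}
  ]
}}

```text
t: 24.38
position: [456.2, 203.9, 234.8]
tcp_rot: [[0.903, 0.43, -0.003], [0.43, -0.903, -0.001], [-0.003, -0.0, -1.0]]
force: [0.4, -0.1, -0.1]
grip_width: 59.8
```

Call:
{"name": "drive_tool", "arguments": {
  "targets": [
    {"x": 0.02,"y": 0.4,"z": 0,"spin": 0,"claw": 0.7},
    {"x": 0.06,"y": 0.8,"z": 0,"spin": 0,"claw": 0.7},
    {"x": 0.06,"y": 1,"z": 0,"spin": 0,"claw": 0.7},
    {"x": 0.06,"y": 1,"z": 0,"spin": 0,"claw": 0.7}
  ]
}}

```text
t: 24.88
position: [529.2, 73.9, 235.2]
tcp_rot: [[0.902, 0.432, -0.002], [0.432, -0.902, -0.0], [-0.002, -0.001, -1.0]]
force: [-0.2, -0.1, -0.5]
grip_width: 59.9
```

Call:
{"name": "drive_tool", "arguments": {
  "targets": [
    {"x": 0.02,"y": 0.4,"z": 0,"spin": 0.15,"claw": 0.7},
    {"x": 0.06,"y": 0.8,"z": 0,"spin": 0.3,"claw": 0.7},
    {"x": 0.06,"y": 1,"z": 0,"spin": 0.45,"claw": 0.7},
    {"x": 0.06,"y": 1,"z": 0,"spin": 0.61,"claw": 0.7},
    {"x": 0.06,"y": 1,"z": 0,"spin": 0.61,"claw": 0.7}
  ]
}}

```text
t: 25.5
position: [602.1, -54.8, 235.7]
tcp_rot: [[0.982, -0.187, -0.002], [-0.187, -0.982, 0.001], [-0.002, -0.001, -1.0]]
force: [-0.2, 0.2, -0.5]
grip_width: 60.0
```

```bash
python3 - <<'E'
from h import *
st=state();c=camera("wrist");b=bottles(c,st)
k=min(b,key=lambda q:np.linalg.norm(q[0]-[659,-62]));t=k[0]+57*k[1];print(t);goto(st,(*t,100),ang(k[1])+180)
E
```

```text
bottle px [209.  23.] n 1766 edge ctr [779.9   7.9] size [38.5 36.9] axis yaw -102.5 z 44.4
bottle px [317. 146.] n 3909  ctr [660. -62.] size [44.9 72.9] axis yaw 168.5 z 46.3
[604.17002869 -50.57210255]
now [602.1 -54.8 235.7] yaw -10.8 -> x 0.010 y -0.030 z 0.905 spin 0.012
```

Call:
{"name": "drive_tool", "arguments": {
  "targets": [
    {"x": 0.01,"y": -0.025,"z": 0.3,"spin": 0.01,"claw": 0.7},
    {"x": 0.01,"y": -0.025,"z": 0.7,"spin": 0.01,"claw": 0.7},
    {"x": 0.01,"y": -0.025,"z": 0.9,"spin": 0.01,"claw": 0.7},
    {"x": 0.01,"y": -0.025,"z": 0.9,"spin": 0.01,"claw": 0.7},
    {"x": 0.01,"y": -0.025,"z": 0.9,"spin": 0.01,"claw": 0.7}
  ]
}}

```text
t: 26.18
position: [605.7, -52.5, 103.7]
tcp_rot: [[0.98, -0.197, 0.002], [-0.197, -0.98, -0.0], [0.002, -0.0, -1.0]]
force: [1.2, -0.1, 0.8]
grip_width: 59.7
```

```bash
python3 - <<'E'
from h import *
st,c=snap("wrist","w21");b=bottles(c,st)
k=min(b,key=lambda q:np.linalg.norm(q[0]-[659,-62]));t=k[0]+57*k[1];print(t);goto(st,(*t,23),ang(k[1])+180)
E
```

```text
bottle px [319. 159.] n 11322  ctr [659.1 -62.2] size [45.  72.9] axis yaw 168.6 z 46.3
[603.25084305 -51.02014351]
now [605.7 -52.5 103.7] yaw -11.4 -> x -0.019 y -0.007 z 0.538 spin -0.000
```

View pics/w21.png

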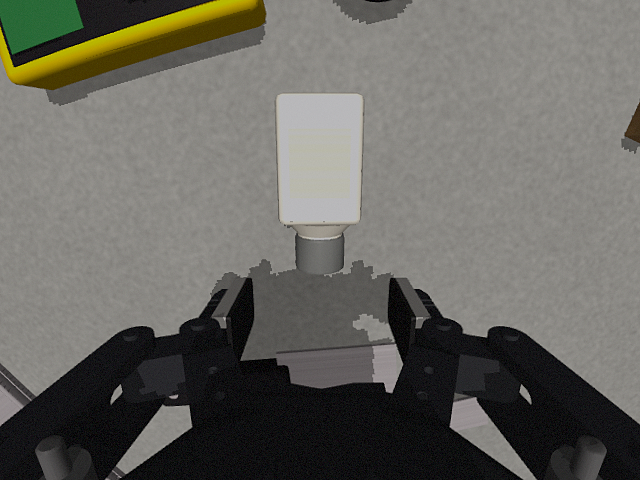

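Call:
{"name": "drive_tool", "arguments": {
  "targets": [
    {"x": -0.015,"y": -0.007,"z": 0.3,"spin": 0,"claw": 0.6},
    {"x": -0.015,"y": -0.007,"z": 0.53,"spin": 0,"claw": 0.6},
    {"x": -0.015,"y": -0.007,"z": 0.53,"spin": 0,"claw": 0.6},
    {"x": -0.015,"y": -0.007,"z": 0.53,"spin": 0,"claw": 0.6},
    {"x": -0.015,"y": -0.007,"z": 0.53,"spin": 0,"claw": 0.1}
  ],
  "squeeze": 20
}}

```text
t: 26.85
position: [604.9, -52.0, 25.2]
tcp_rot: [[0.98, -0.199, 0.004], [-0.199, -0.98, -0.001], [0.005, -0.0, -1.0]]
force: [0.4, 0.1, 0.5]
grip_width: 34.3
```

Call:
{"name": "drive_tool", "arguments": {
  "targets": [
    {"x": 0,"y": 0,"z": 0,"spin": 0,"claw": 0.1},
    {"x": 0,"y": 0,"z": 0,"spin": 0,"claw": 0.1},
    {"x": 0,"y": 0,"z": -0.4,"spin": 0,"claw": 0.1},
    {"x": 0,"y": 0,"z": -0.8,"spin": 0,"claw": 0.1},
    {"x": 0,"y": 0,"z": -0.85,"spin": 0,"claw": 0.1}
  ]
}}

```text
t: 27.48
position: [606.5, -52.3, 157.1]
tcp_rot: [[0.98, -0.199, 0.011], [-0.199, -0.98, -0.002], [0.011, -0.0, -1.0]]
force: [1.0, -0.2, -2.8]
grip_width: 30.0
```

Call:
{"name": "drive_tool", "arguments": {
  "targets": [
    {"x": 0,"y": 0,"z": -0.4,"spin": 0,"claw": 0.1},
    {"x": 0,"y": 0,"z": -0.2,"spin": 0,"claw": 0.1},
    {"x": 0,"y": 0,"z": -0.6,"spin": 0,"claw": 0.1},
    {"x": 0,"y": 0,"z": -0.3,"spin": 0,"claw": 0.1},
    {"x": 0,"y": 0,"z": -0.6,"spin": 0,"claw": 0.1}
  ]
}}

```text
t: 28.1
position: [595.0, -50.4, 227.4]
tcp_rot: [[0.98, -0.199, -0.023], [-0.199, -0.98, 0.004], [-0.023, 0.001, -1.0]]
force: [-0.5, 0.8, -3.4]
grip_width: 30.5
```

```bash
python3 - <<'E'
from h import *
tilt('w22')
E
```

```text
n 2735
slope tilt deg 64.4 med res 6.16
F [-0.45  0.76 -3.42] tau [-0.017  0.105  0.017] [595.  -50.4 227.4] w 30.5
```

View pics/w22.png

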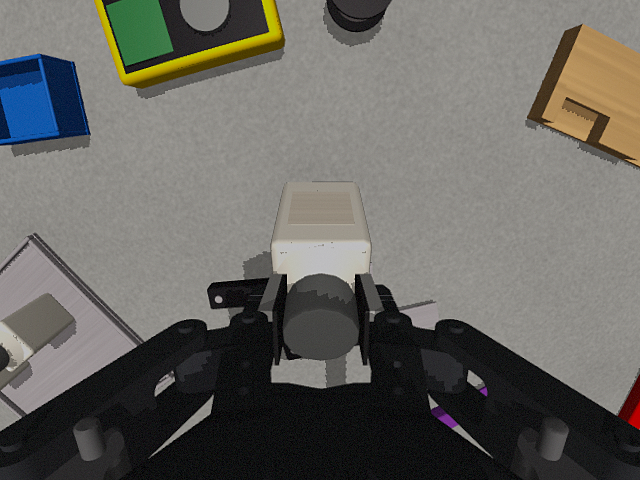

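Call:
{"name": "drive_tool", "arguments": {
  "targets": [
    {"x": 0,"y": 0,"z": 0.35,"spin": 0,"claw": 0.1},
    {"x": 0,"y": 0,"z": -0.1,"spin": 0,"claw": 0.1},
    {"x": 0,"y": 0,"z": 0.2,"spin": 0,"claw": 0.1},
    {"x": 0,"y": 0,"z": 0,"spin": 0,"claw": 0.1},
    {"x": 0,"y": 0,"z": 0,"spin": 0,"claw": 0.1}
  ]
}}

```text
t: 28.78
position: [604.3, -52.0, 242.2]
tcp_rot: [[0.98, -0.199, 0.005], [-0.199, -0.98, -0.001], [0.005, -0.0, -1.0]]
force: [-0.1, -0.4, -0.4]
grip_width: 30.0
```

```bash
python3 - <<'E'
from h import *
tilt('w23');goto(state(),(428.5,244.5,225),25.7)
E
```

```text
n 1481
slope tilt deg 44.4 med res 0.96
F [-0.12 -0.42 -0.43] tau [0.017 0.001 0.021] [604.3 -52.  242.2] w 30.0
now [603.9 -51.9 241.2] yaw -11.5 -> x -1.540 y -1.703 z 0.102 spin -0.620
```

View pics/w23.png

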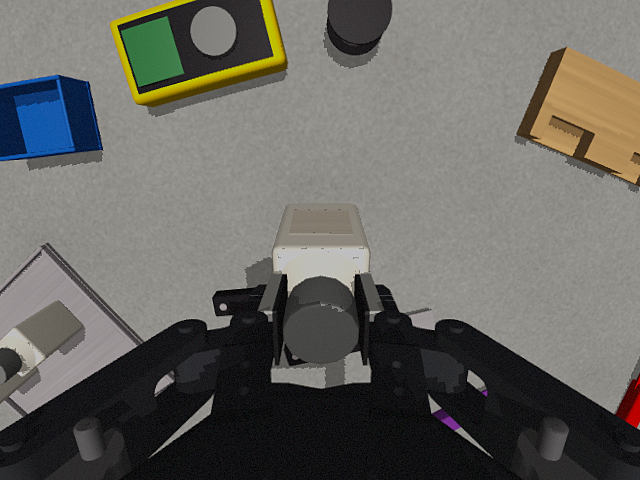

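Call:
{"name": "drive_tool", "arguments": {
  "targets": [
    {"x": -0.3,"y": -0.3,"z": 0,"spin": 0,"claw": 0.1},
    {"x": -0.55,"y": -0.6,"z": 0,"spin": 0,"claw": 0.1},
    {"x": -0.77,"y": -0.85,"z": 0,"spin": 0,"claw": 0.1},
    {"x": -0.77,"y": -0.85,"z": 0,"spin": 0,"claw": 0.1}
  ],
  "squeeze": 40
}}

```text
t: 29.32
position: [513.6, 99.1, 239.3]
tcp_rot: [[0.981, -0.196, -0.0], [-0.196, -0.981, 0.001], [-0.0, -0.001, -1.0]]
force: [0.4, -0.1, -2.8]
grip_width: 29.4
```

Call:
{"name": "drive_tool", "arguments": {
  "targets": [
    {"x": -0.3,"y": -0.3,"z": 0,"spin": -0.15,"claw": 0.1},
    {"x": -0.55,"y": -0.6,"z": 0,"spin": -0.3,"claw": 0.1},
    {"x": -0.77,"y": -0.85,"z": 0,"spin": -0.45,"claw": 0.1},
    {"x": -0.77,"y": -0.85,"z": 0,"spin": -0.6,"claw": 0.1},
    {"x": -0.77,"y": -0.85,"z": 0,"spin": -0.62,"claw": 0.1}
  ]
}}

```text
t: 29.95
position: [427.5, 244.3, 239.5]
tcp_rot: [[0.901, 0.434, 0.0], [0.434, -0.901, -0.0], [0.0, 0.0, -1.0]]
force: [0.3, 0.2, -2.9]
grip_width: 30.0
```

```bash
python3 - <<'E'
from h import *
tilt('w24');goto(state(),(428.5,244.5,106),25.7)
E
```

```text
n 1468
slope tilt deg 45.3 med res 0.92
F [ 0.32  0.18 -2.87] tau [ 0.022 -0.021 -0.021] [427.5 244.3 239.5] w 30.0
now [427.7 243.8 239.5] yaw 25.6 -> x 0.006 y -0.002 z 0.890 spin -0.001
```

View pics/w24.png

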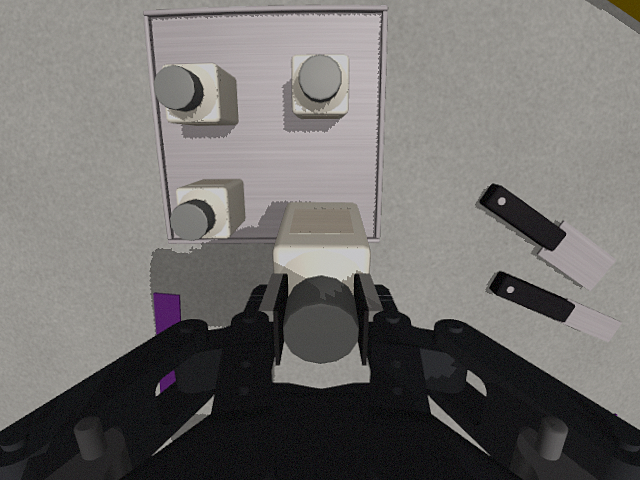

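Call:
{"name": "drive_tool", "arguments": {
  "targets": [
    {"x": 0.05,"y": 0,"z": 0.3,"spin": 0,"claw": 0.1},
    {"x": 0.05,"y": 0,"z": 0.6,"spin": 0,"claw": 0.1},
    {"x": 0.05,"y": 0,"z": 0.82,"spin": 0,"claw": 0.1},
    {"x": 0.05,"y": 0,"z": 0.88,"spin": 0,"claw": 0.1},
    {"x": 0.05,"y": 0,"z": 0.88,"spin": 0,"claw": 0.1}
  ]
}}

```text
t: 30.62
position: [434.4, 247.0, 108.0]
tcp_rot: [[0.902, 0.431, -0.0], [0.431, -0.902, -0.0], [-0.0, 0.0, -1.0]]
force: [0.5, -0.6, -1.0]
grip_width: 29.7
```

Call:
{"name": "drive_tool", "arguments": {
  "targets": [
    {"x": 0,"y": 0,"z": 0.02,"spin": 0,"claw": 0.1},
    {"x": 0,"y": 0,"z": 0.025,"spin": 0,"claw": 0.1}
  ]
}}

```text
t: 30.88
position: [434.9, 247.9, 105.4]
tcp_rot: [[0.901, 0.433, 0.002], [0.433, -0.901, 0.001], [0.002, 0.0, -1.0]]
force: [-0.0, -0.6, -1.5]
grip_width: 30.0
```

Call:
{"name": "drive_tool", "arguments": {
  "targets": [
    {"x": 0,"y": 0,"z": 0.02,"spin": 0,"claw": 0.1},
    {"x": 0,"y": 0,"z": 0.03,"spin": 0,"claw": 0.1}
  ]
}}

```text
t: 31.12
position: [436.4, 248.6, 102.6]
tcp_rot: [[0.901, 0.434, 0.005], [0.434, -0.901, 0.002], [0.006, 0.0, -1.0]]
force: [-0.5, -0.5, 16.9]
grip_width: 29.8
```

Call:
{"name": "drive_tool", "arguments": {
  "targets": [
    {"x": 0,"y": 0,"z": 0.01,"spin": 0,"claw": 0.1},
    {"x": 0,"y": 0,"z": 0.02,"spin": 0,"claw": 0.1}
  ]
}}

```text
t: 31.38
position: [438.3, 249.2, 101.9]
tcp_rot: [[0.901, 0.434, 0.01], [0.434, -0.901, 0.004], [0.01, 0.001, -1.0]]
force: [2.3, -0.9, 26.8]
grip_width: 29.7
```

Call:
{"name": "drive_tool", "arguments": {
  "targets": [
    {"x": 0,"y": 0,"z": -0.025,"spin": 0,"claw": 0.1},
    {"x": 0,"y": 0,"z": -0.03,"spin": 0,"claw": 0.4},
    {"x": 0,"y": 0,"z": -0.03,"spin": 0,"claw": 0.5},
    {"x": 0,"y": 0,"z": -0.03,"spin": 0,"claw": 0.6},
    {"x": 0,"y": 0,"z": -0.03,"spin": 0,"claw": 0.6}
  ]
}}

```text
t: 32.0
position: [433.8, 247.4, 100.7]
tcp_rot: [[0.901, 0.434, -0.001], [0.434, -0.901, -0.0], [-0.001, -0.0, -1.0]]
force: [0.1, -0.4, 0.1]
grip_width: 51.3
```

Call:
{"name": "drive_tool", "arguments": {
  "targets": [
    {"x": 0,"y": 0,"z": -0.1,"spin": 0,"claw": 0.65},
    {"x": 0,"y": 0,"z": -0.4,"spin": 0,"claw": 0.7},
    {"x": 0,"y": 0,"z": -0.8,"spin": 0,"claw": 0.7},
    {"x": 0,"y": 0,"z": -1,"spin": 0,"claw": 0.7},
    {"x": 0,"y": 0,"z": -1,"spin": 0,"claw": 0.7}
  ]
}}

```text
t: 32.62
position: [435.8, 248.3, 255.8]
tcp_rot: [[0.901, 0.434, 0.007], [0.434, -0.901, 0.003], [0.008, 0.0, -1.0]]
force: [0.1, 0.1, -1.3]
grip_width: 59.7
```

Call:
{"name": "drive_tool", "arguments": {
  "targets": [
    {"x": -0.1,"y": 0.4,"z": 0,"spin": 0,"claw": 0.7},
    {"x": -0.2,"y": 0.8,"z": 0,"spin": 0,"claw": 0.7},
    {"x": -0.2,"y": 1,"z": 0,"spin": 0,"claw": 0.7},
    {"x": -0.2,"y": 1,"z": 0,"spin": 0,"claw": 0.7}
  ]
}}

```text
t: 33.12
position: [472.0, 97.4, 250.2]
tcp_rot: [[0.903, 0.43, -0.001], [0.43, -0.903, -0.0], [-0.002, -0.0, -1.0]]
force: [-0.5, -0.3, 0.1]
grip_width: 59.6
```

```bash
cat >> h.py <<'E'
def scrapers(c,st=None):
    im=c["image"];P=cloud(c,st);hsv=cv2.cvtColor(im,cv2.COLOR_RGB2HSV)
    m=((hsv[...,2]<85)&(hsv[...,1]<110)&(P[...,2]>13)&(P[...,2]<27)&(P[...,0]>350)).astype(np.uint8)
    m=cv2.morphologyEx(m,cv2.MORPH_CLOSE,np.ones((3,3)))
    nl,L,S,C=cv2.connectedComponentsWithStats(m)
    for i in range(1,nl):
        if S[i,4]<250: continue
        cn=max(cv2.findContours((L==i).astype(np.uint8),0,2)[0],key=cv2.contourArea).reshape(-1,2)
        r=cv2.minAreaRect(plane(c,cn,20,st)[:,:2].astype(np.float32))
        b=cv2.boxPoints(r);a=max([b[1]-b[0],b[2]-b[1]],key=np.linalg.norm)
        print("handle px",C[i].round(),S[i,4],"ctr",np.round(r[0],1),"size",np.round(r[1],1),"yaw",ang(a).round(1),"z",np.median(P[L==i][:,2]).round(1))
E
python3 - <<'E'
from h import *
for n in["top","scene"]:
    c=camera(n);cv2.imwrite(f"pics/{n}25.png",c["image"][:,:,::-1]);scrapers(c)
st,c=snap("wrist","w25");scrapers(c,st)
E
```

```text
handle px [291. 210.] 377 ctr [510.3  32.5] size [84.7 25.5] yaw 84.0 z 20.2
handle px [315. 243.] 510 ctr [438.  -26.7] size [26.3 96.5] yaw -88.8 z 20.3
handle px [331. 248.] 319 ctr [443.8 -23.9] size [30.1 98. ] yaw -87.5 z 19.4
handle px [341. 280.] 361 ctr [516.2  41.5] size [97.8 28.2] yaw 83.6 z 19.3
handle px [631.  39.] 418 ctr [ 762.3 -106.7] size [38.7 19.8] yaw 34.4 z 19.9
handle px [386. 194.] 2170 ctr [512.5  42.5] size [99.2 25.3] yaw 84.1 z 20.1
handle px [406. 275.] 1592 ctr [440.1 -22.6] size [ 27.1 100.2] yaw -87.7 z 20.1
```

View pics/scene25.png

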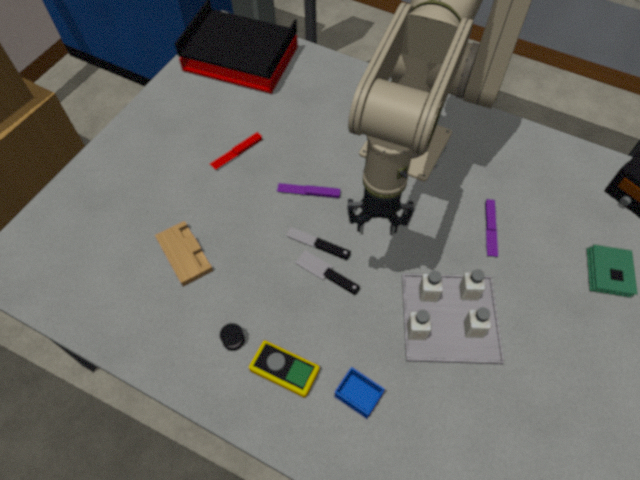

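View pics/w25.png

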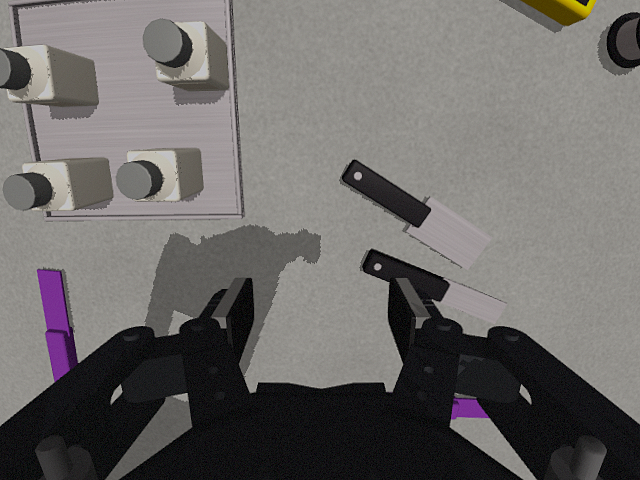

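All four bottles are upright in the tray; in the scene view they are at (431,285), (473,284), (420,325) and (479,321). I'll look closely at the holder before handling the scrapers.

```bash
python3 - <<'E'
from h import *
goto(state(),(540,-310,200),-30)
E
```

```text
now [471.4 100.  250.5] yaw 25.7 -> x -0.773 y 2.661 z 0.335 spin 0.928
```

Call:
{"name": "drive_tool", "arguments": {
  "targets": [
    {"x": -0.1,"y": 0.4,"z": 0,"spin": 0,"claw": 0.7},
    {"x": -0.2,"y": 0.8,"z": 0,"spin": 0,"claw": 0.7},
    {"x": -0.26,"y": 1,"z": 0,"spin": 0,"claw": 0.7},
    {"x": -0.26,"y": 1,"z": 0,"spin": 0,"claw": 0.7}
  ]
}}

```text
t: 33.78
position: [501.9, -53.4, 250.7]
tcp_rot: [[0.902, 0.432, -0.001], [0.432, -0.902, -0.0], [-0.001, -0.0, -1.0]]
force: [0.2, 0.9, -0.8]
grip_width: 59.9
```

Call:
{"name": "drive_tool", "arguments": {
  "targets": [
    {"x": -0.1,"y": 0.4,"z": 0,"spin": 0.15,"claw": 0.7},
    {"x": -0.2,"y": 0.8,"z": 0.1,"spin": 0.3,"claw": 0.7},
    {"x": -0.4,"y": 1,"z": 0.2,"spin": 0.45,"claw": 0.7},
    {"x": -0.5,"y": 1,"z": 0.33,"spin": 0.6,"claw": 0.7},
    {"x": -0.5,"y": 1,"z": 0.33,"spin": 0.7,"claw": 0.7}
  ]
}}

```text
t: 34.4
position: [498.0, -218.6, 199.0]
tcp_rot: [[0.959, -0.285, -0.004], [-0.285, -0.959, 0.003], [-0.004, -0.001, -1.0]]
force: [1.0, -0.2, 0.2]
grip_width: 60.0
```

```bash
python3 - <<'E'
from h import *
goto(state(),(540,-310,200),-30)
E
```

```text
now [ 498.  -218.6  199. ] yaw -16.5 -> x 0.442 y 0.504 z -0.009 spin 0.224
```

Call:
{"name": "drive_tool", "arguments": {
  "targets": [
    {"x": 0.22,"y": 0.25,"z": 0,"spin": 0.1,"claw": 0.7},
    {"x": 0.44,"y": 0.5,"z": 0,"spin": 0.22,"claw": 0.7},
    {"x": 0.44,"y": 0.5,"z": 0,"spin": 0.22,"claw": 0.7},
    {"x": 0.44,"y": 0.5,"z": 0,"spin": 0.22,"claw": 0.7}
  ]
}}

```text
t: 34.9
position: [542.0, -309.0, 201.0]
tcp_rot: [[0.871, -0.49, -0.001], [-0.49, -0.871, 0.001], [-0.001, -0.001, -1.0]]
force: [-0.0, 0.2, 0.3]
grip_width: 59.4
```

```bash
python3 - <<'E'
from h import *
st,c=snap("wrist","w26");np.savez("w26.npz",pos=st["position"],rot=st["tcp_rot"],**c);print(st["position"],ang(st["tcp_rot"][:,0]))
E
```

```text
[ 542.03934843 -308.97280102  200.99026401] -29.367993073173732
```

View pics/w26.png

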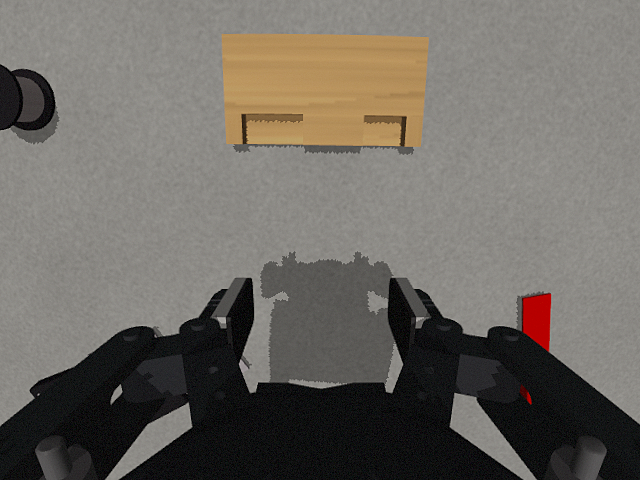

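```bash
python3 - <<'E'
from h import *
d=np.load("w26.npz");cv2.imwrite("pics/w26c.png",cv2.resize(d["image"][20:165,215:440],None,fx=3.5,fy=3.5,interpolation=cv2.INTER_CUBIC)[:,:,::-1])
E
```

```text
(no output)
```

View pics/w26c.png

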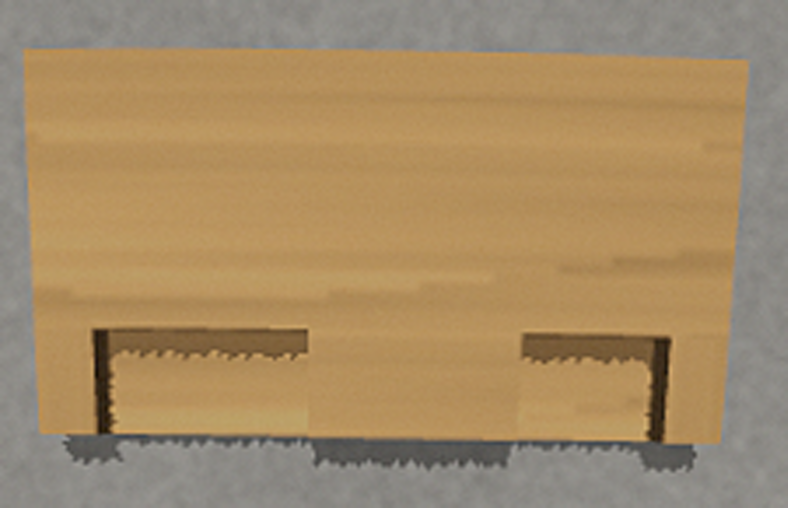

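```bash
python3 - <<'E'
from h import *
d=dict(np.load("w26.npz"));st={"position":d["pos"],"tcp_rot":d["rot"]}
f=lambda L:plane(d,np.array(L)/3.5+[215,20],25,st)[:,:2]
C=f([(40,434),(721,443),(748,61),(25,49)])
y=C[0]-C[1];W=np.linalg.norm(y);y/=W
y2=C[3]-C[2];W2=np.linalg.norm(y2)
x=np.array([y[1],-y[0]])
print("W",W,W2,"dep",np.linalg.norm(C[0]-C[3]),np.linalg.norm(C[1]-C[2]),"yaw x",ang(x), ang(y2)-90)
O=(C[0]+C[1])/2;print("front mid",O, "centre", C.mean(0))
w=f([(96,435),(308,436),(93,329),(308,330)]);n=f([(521,440),(663,442),(522,335),(670,338)])
R=np.stack([x,y],1)
print("wide",(w-O)@R);print("narrow",(n-O)@R)
ww=w[:2].mean(0);nn=n[:2].mean(0);print("mouth wide",ww,"narrow",nn)
E
```

```text
W 167.2647126348959 166.54923674759996 dep 87.04906368009898 86.66965433879135 yaw x -30.059609461798985 -30.189746509390837
front mid [ 595.67247228 -341.29805581] centre [ 633.226463  -363.1109617]
wide [[-1.81456602e-01  6.97957438e+01]
 [-5.62027299e-03  1.77916409e+01]
 [ 2.47369387e+01  6.95271866e+01]
 [ 2.48289132e+01  1.78117242e+01]]
narrow [[-2.40415362e-01 -3.43010317e+01]
 [-6.74843201e-02 -6.92501512e+01]
 [ 2.44020242e+01 -3.35116585e+01]
 [ 2.44486441e+01 -6.92512471e+01]]
mouth wide [ 617.5278066  -303.34755384] narrow [ 569.60479662 -386.03296226]
```

Call:
{"name": "drive_tool", "arguments": {
  "targets": [
    {"x": -0.2,"y": -0.35,"z": 0,"spin": -0.17,"claw": 0.55},
    {"x": -0.6,"y": -0.8,"z": 0,"spin": -0.34,"claw": 0.55},
    {"x": -0.65,"y": -1,"z": 0,"spin": -0.51,"claw": 0.55},
    {"x": -0.65,"y": -1,"z": 0,"spin": -0.68,"claw": 0.55},
    {"x": -0.65,"y": -1,"z": 0,"spin": -0.85,"claw": 0.55}
  ]
}}

```text
t: 35.58
position: [530.4, -129.7, 202.3]
tcp_rot: [[0.927, 0.376, 0.001], [0.376, -0.927, -0.0], [0.001, 0.001, -1.0]]
force: [0.1, -0.7, -0.3]
grip_width: 46.9
```

```bash
python3 - <<'E'
from h import *
goto(state(),(515,29.6,140),84.1)
E
```

```text
now [ 530.4 -129.7  202.3] yaw 22.1 -> x 0.303 y -1.023 z 0.415 spin -1.034
```

Call:
{"name": "drive_tool", "arguments": {
  "targets": [
    {"x": 0.1,"y": -0.35,"z": 0,"spin": -0.17,"claw": 0.55},
    {"x": 0.2,"y": -0.7,"z": 0.1,"spin": -0.34,"claw": 0.55},
    {"x": 0.3,"y": -1,"z": 0.2,"spin": -0.51,"claw": 0.55},
    {"x": 0.3,"y": -1,"z": 0.3,"spin": -0.68,"claw": 0.55},
    {"x": 0.3,"y": -1,"z": 0.41,"spin": -0.85,"claw": 0.55}
  ]
}}

```text
t: 36.2
position: [516.9, 26.0, 140.3]
tcp_rot: [[0.291, 0.957, 0.001], [0.957, -0.291, 0.0], [0.001, 0.001, -1.0]]
force: [-0.4, -0.9, 1.1]
grip_width: 47.0
```

```bash
python3 - <<'E'
from h import *
goto(state(),(511,29.6,90),84.1)
E
```

```text
now [516.9  26.  140.3] yaw 73.1 -> x 0.011 y -0.045 z 0.335 spin -0.184
```

Call:
{"name": "drive_tool", "arguments": {
  "targets": [
    {"x": 0.011,"y": -0.045,"z": 0.15,"spin": -0.1,"claw": 0.55},
    {"x": 0.011,"y": -0.045,"z": 0.33,"spin": -0.184,"claw": 0.55},
    {"x": 0.011,"y": -0.045,"z": 0.33,"spin": -0.184,"claw": 0.55},
    {"x": 0.011,"y": -0.045,"z": 0.33,"spin": -0.184,"claw": 0.55}
  ]
}}

```text
t: 36.7
position: [511.9, 27.9, 91.9]
tcp_rot: [[0.113, 0.994, 0.001], [0.994, -0.113, 0.0], [0.0, 0.001, -1.0]]
force: [0.3, 0.4, 0.0]
grip_width: 46.5
```

```bash
python3 - <<'E'
from h import *
st,c=snap("wrist","w28");scrapers(c,st);goto(st,(511,29.6,22),84.1)
E
```

```text
handle px [317. 228.] 6625 ctr [512.1  42. ] size [98.4 25.6] yaw 84.0 z 20.1
handle px [206. 292.] 1783 ctr [439.4   7.1] size [27.8 41.7] yaw -86.8 z 20.0
now [511.9  27.9  91.9] yaw 83.5 -> x 0.010 y -0.008 z 0.466 spin -0.010
```

View pics/w28.png

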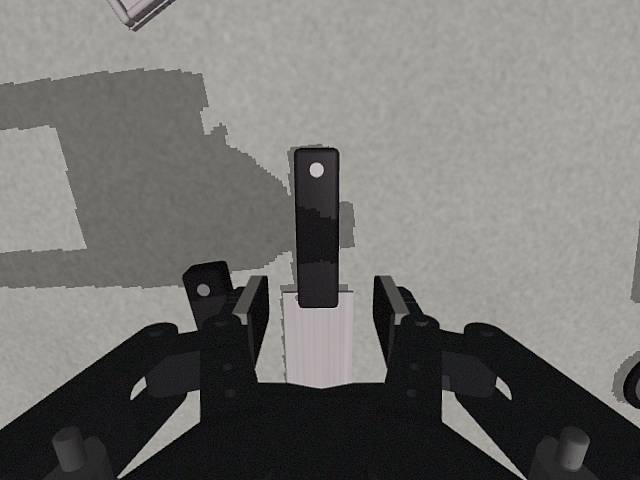

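Call:
{"name": "drive_tool", "arguments": {
  "targets": [
    {"x": 0.01,"y": -0.004,"z": 0.3,"spin": -0.01,"claw": 0.55},
    {"x": 0.01,"y": -0.004,"z": 0.455,"spin": -0.01,"claw": 0.55},
    {"x": 0.01,"y": -0.004,"z": 0.455,"spin": -0.01,"claw": 0.55},
    {"x": 0.01,"y": -0.004,"z": 0.455,"spin": -0.01,"claw": 0.55},
    {"x": 0.01,"y": -0.004,"z": 0.455,"spin": -0.01,"claw": 0.1}
  ],
  "squeeze": 60
}}

```text
t: 37.38
position: [512.7, 28.8, 24.2]
tcp_rot: [[0.102, 0.995, 0.003], [0.995, -0.102, -0.0], [0.0, 0.003, -1.0]]
force: [-1.3, 0.4, -0.8]
grip_width: 29.7
```

Call:
{"name": "drive_tool", "arguments": {
  "targets": [
    {"x": 0,"y": 0,"z": 0,"spin": 0,"claw": 0.1},
    {"x": 0,"y": 0,"z": 0,"spin": 0,"claw": 0.1}
  ]
}}

```text
t: 37.62
position: [512.9, 28.8, 24.3]
tcp_rot: [[0.102, 0.995, 0.003], [0.995, -0.102, -0.0], [0.0, 0.003, -1.0]]
force: [-0.5, 0.2, 7.9]
grip_width: 24.7
```

Call:
{"name": "drive_tool", "arguments": {
  "targets": [
    {"x": 0,"y": 0,"z": -0.15,"spin": 0,"claw": 0.1},
    {"x": 0,"y": 0,"z": -0.35,"spin": 0,"claw": 0.1},
    {"x": 0,"y": 0,"z": -0.5,"spin": 0,"claw": 0.1},
    {"x": 0,"y": 0,"z": -0.5,"spin": 0,"claw": 0.1}
  ]
}}

```text
t: 38.12
position: [513.2, 28.8, 99.9]
tcp_rot: [[0.102, 0.995, 0.005], [0.995, -0.102, -0.0], [0.0, 0.005, -1.0]]
force: [0.1, -0.2, -1.6]
grip_width: 24.7
```

```bash
python3 - <<'E'
from h import *
st,c=snap("wrist","w29");P=cloud(c,st);print(st["position"],st["grip_width"])
for v in range(140,330,20):
    for u in (318,): print((u,v),P[v,u].round(1))
O=np.array([595.7,-341.3]);x=np.array([np.cos(np.radians(-30.1)),np.sin(np.radians(-30.1))]);y=np.array([-x[1],x[0]])
m=O+43.8*y; print("standoff",m-(42+80)*x, "home",m-42*x, 'mouth',m)
goto(st,(*(m-140*x),110),149.9)
E
```

```text
[513.16630651  28.78213958  99.86019682] 24.701813164413128
(318, 140) [519.6  95.8  -1.8]
(318, 160) [519.1  88.9  95.2]
(318, 180) [518.3  81.7  96.7]
(318, 200) [517.5  74.   95.5]
(318, 220) [516.7  66.4  96.2]
(318, 240) [515.9  58.2  95.3]
(318, 260) [515.   49.9  95.4]
(318, 280) [514.1  41.3  95.3]
(318, 300) [513.2  32.6  95.8]
(318, 320) [512.2  23.3  95.7]
standoff [ 512.11769698 -242.22205785] home [ 581.32981062 -282.34291682] mouth [ 617.66617029 -303.40636778]
now [513.2  28.8  99.9] yaw 84.1 -> x -1.749 y 0.069 z -0.068 spin -1.096
```

View pics/w29.png

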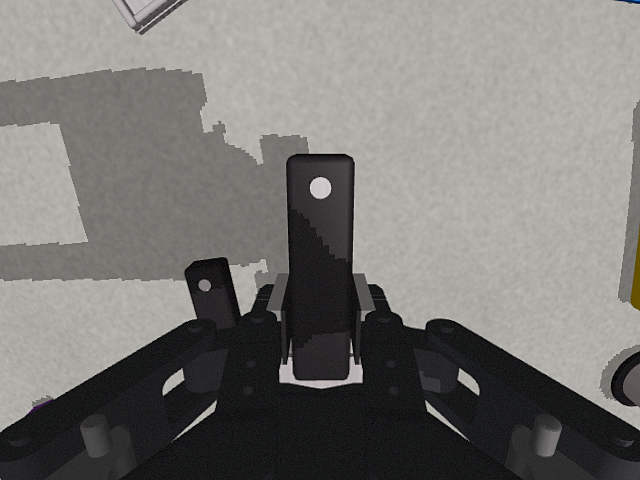

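Call:
{"name": "drive_tool", "arguments": {
  "targets": [
    {"x": -0.3,"y": 0.01,"z": 0,"spin": -0.1,"claw": 0.1},
    {"x": -0.6,"y": 0.03,"z": 0,"spin": -0.25,"claw": 0.1},
    {"x": -0.9,"y": 0.035,"z": 0,"spin": -0.4,"claw": 0.1},
    {"x": -0.9,"y": 0.035,"z": 0,"spin": -0.55,"claw": 0.1},
    {"x": -0.9,"y": 0.035,"z": 0,"spin": -0.55,"claw": 0.1}
  ]
}}

```text
t: 38.8
position: [501.5, -106.2, 95.7]
tcp_rot: [[-0.454, 0.891, -0.002], [0.891, 0.454, 0.001], [0.002, -0.002, -1.0]]
force: [-0.0, -0.1, -1.2]
grip_width: 24.8
```

```bash
cat >> h.py <<'E'
O_=np.array([595.7,-341.3]);hx=np.array([np.cos(np.radians(-30.1)),np.sin(np.radians(-30.1))]);hy=np.array([-hx[1],hx[0]])
def slot(which,dist,z,st=None):
    # TCP goal 'dist' mm in front of the slot mouth
    st=st or state()
    m=O_+(43.8 if which=="wide" else -51.6)*hy
    d=st["position"][:2]-m
    print("along %.1f lateral %.1f yaw err %.2f F %s"%(d@hx,d@hy,ang(st["tcp_rot"][:,0])-149.9,st["force"].round(1)))
    goto(st,(*(m-dist*hx),z),149.9)
E
python3 - <<'E'
from h import *
slot("wide",140,100)
E
```

```text
along -199.4 lateral 112.4 yaw err -32.89 F [-0.  -0.1 -1.2]
now [ 501.5 -106.2   95.7] yaw 117.0 -> x -0.739 y -0.414 z -0.029 spin -0.548
```

Call:
{"name": "drive_tool", "arguments": {
  "targets": [
    {"x": -0.25,"y": -0.15,"z": 0,"spin": -0.15,"claw": 0.1},
    {"x": -0.5,"y": -0.3,"z": 0,"spin": -0.3,"claw": 0.1},
    {"x": -0.74,"y": -0.414,"z": 0,"spin": -0.45,"claw": 0.1},
    {"x": -0.74,"y": -0.414,"z": 0,"spin": -0.548,"claw": 0.1},
    {"x": -0.74,"y": -0.414,"z": 0,"spin": -0.548,"claw": 0.1}
  ]
}}

```text
t: 39.42
position: [497.6, -232.5, 96.2]
tcp_rot: [[-0.864, 0.503, -0.001], [0.503, 0.864, 0.001], [0.002, 0.0, -1.0]]
force: [-0.6, 0.9, -0.5]
grip_width: 24.0
```

```bash
python3 - <<'E'
from h import *
slot("wide",140,27)
E
```

```text
along -139.5 lateral 1.1 yaw err -0.10 F [-0.6  0.9 -0.5]
now [ 497.6 -232.5   96.2] yaw 149.8 -> x 0.003 y -0.007 z 0.462 spin -0.002
```

Call:
{"name": "drive_tool", "arguments": {
  "targets": [
    {"x": 0,"y": -0.007,"z": 0.2,"spin": 0,"claw": 0.1},
    {"x": 0,"y": -0.007,"z": 0.4,"spin": 0,"claw": 0.1},
    {"x": 0,"y": -0.007,"z": 0.455,"spin": 0,"claw": 0.1},
    {"x": 0,"y": -0.007,"z": 0.455,"spin": 0,"claw": 0.1},
    {"x": 0,"y": -0.007,"z": 0.455,"spin": 0,"claw": 0.1}
  ]
}}

```text
t: 40.05
position: [498.4, -234.3, 30.4]
tcp_rot: [[-0.866, 0.5, 0.002], [0.5, 0.866, -0.001], [-0.002, -0.0, -1.0]]
force: [0.2, -1.1, -0.7]
grip_width: 24.5
```

```bash
python3 - <<'E'
from h import *
slot("wide",140,26.3)
c=camera("top");cv2.imwrite("pics/t30.png",cv2.resize(c["image"][90:260,360:560],None,fx=4,fy=4,interpolation=cv2.INTER_CUBIC)[:,:,::-1])
st,c=snap("wrist","w30");P=cloud(c,st)
for v in range(160,330,40): print(P[v,318].round(1), P[v,318,2]-st["position"][2])
c=camera("scene");cv2.imwrite("pics/s30.png",cv2.resize(c["image"][180:310,130:330],None,fx=4,fy=4,interpolation=cv2.INTER_CUBIC)[:,:,::-1])
E
```

```text
along -137.8 lateral 0.0 yaw err 0.08 F [ 0.2 -1.1 -0.7]
now [ 498.4 -234.3   30.4] yaw 150.0 -> x 0.015 y -0.000 z 0.027 spin 0.001
[ 446.8 -204.8   26.3] -4.270556485492339
[ 459.7 -212.2   27. ] -3.513978111680604
[ 473.6 -220.3   26. ] -4.529554319804365
[ 488.2 -228.8   26.3] -4.298317629381703
[ 504.1 -238.    26.2] -4.381496945329818
```

View pics/s30.png

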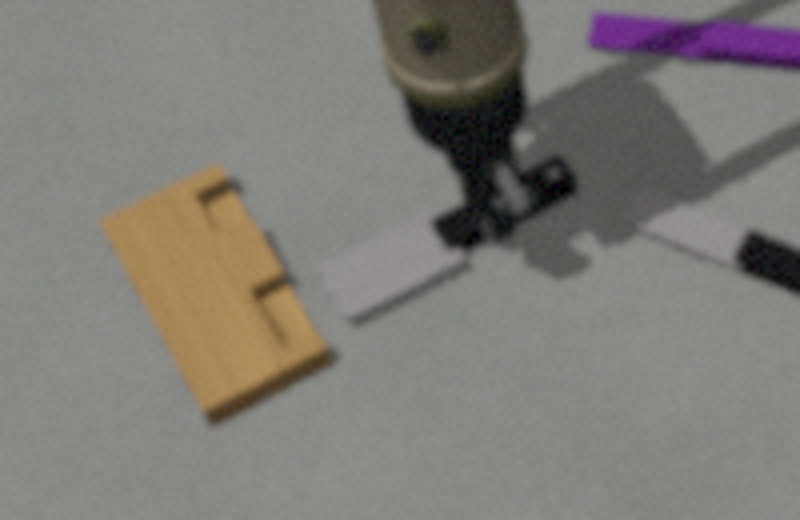

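View pics/w30.png

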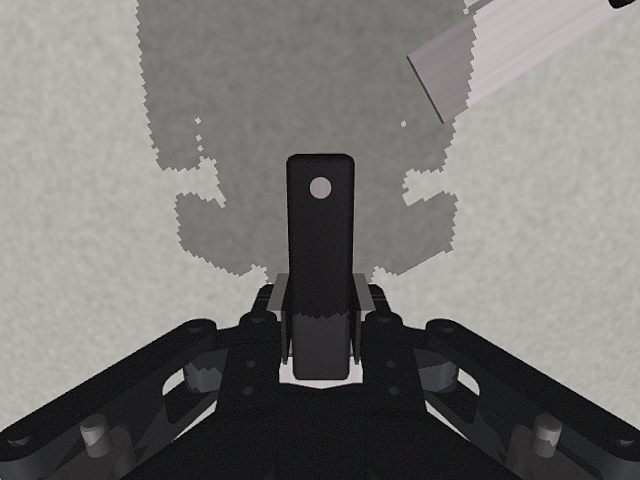

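Call:
{"name": "drive_tool", "arguments": {
  "targets": [
    {"x": 0,"y": 0,"z": 0.028,"spin": 0,"claw": 0.1},
    {"x": -0.05,"y": 0,"z": 0.028,"spin": 0,"claw": 0.1},
    {"x": -0.1,"y": 0,"z": 0.028,"spin": 0,"claw": 0.1},
    {"x": -0.15,"y": 0,"z": 0.028,"spin": 0,"claw": 0.1},
    {"x": -0.2,"y": 0,"z": 0.028,"spin": 0,"claw": 0.1}
  ]
}}

```text
t: 40.83
position: [524.0, -249.3, 24.8]
tcp_rot: [[-0.866, 0.5, 0.0], [0.5, 0.866, -0.0], [-0.0, 0.0, -1.0]]
force: [-0.6, 0.0, -0.2]
grip_width: 24.6
```

```bash
python3 - <<'E'
from h import *
slot("wide",42,26.3)
E
```

```text
along -108.1 lateral -0.2 yaw err 0.11 F [-0.6  0.  -0.2]
now [ 524.  -249.3   24.8] yaw 150.0 -> x -0.441 y 0.000 z -0.010 spin 0.002
```

Call:
{"name": "drive_tool", "arguments": {
  "targets": [
    {"x": -0.06,"y": 0,"z": -0.008,"spin": 0,"claw": 0.1},
    {"x": -0.12,"y": 0,"z": -0.008,"spin": 0,"claw": 0.1},
    {"x": -0.18,"y": 0,"z": -0.008,"spin": 0,"claw": 0.1},
    {"x": -0.24,"y": 0,"z": -0.008,"spin": 0,"claw": 0.1}
  ]
}}

```text
t: 41.32
position: [555.1, -267.3, 26.0]
tcp_rot: [[-0.866, 0.5, -0.0], [0.5, 0.866, 0.0], [0.0, -0.0, -1.0]]
force: [0.5, 0.1, -0.3]
grip_width: 24.6
```

```bash
python3 - <<'E'
from h import *
slot("wide",42,26)
E
```

```text
along -72.2 lateral -0.1 yaw err 0.12 F [ 0.5  0.1 -0.3]
now [ 555.1 -267.3   26. ] yaw 150.0 -> x -0.201 y 0.000 z 0.000 spin 0.002
```

Call:
{"name": "drive_tool", "arguments": {
  "targets": [
    {"x": -0.06,"y": 0,"z": 0,"spin": 0,"claw": 0.1},
    {"x": -0.12,"y": 0,"z": 0,"spin": 0,"claw": 0.1},
    {"x": -0.17,"y": 0,"z": 0,"spin": 0,"claw": 0.1},
    {"x": -0.18,"y": 0,"z": 0,"spin": 0,"claw": 0.1}
  ]
}}

```text
t: 41.82
position: [578.5, -280.8, 26.1]
tcp_rot: [[-0.866, 0.5, 0.0], [0.5, 0.866, -0.0], [-0.0, -0.0, -1.0]]
force: [0.3, 0.3, -2.2]
grip_width: 24.6
```

Call:
{"name": "drive_tool", "arguments": {
  "targets": [
    {"x": -0.01,"y": 0,"z": 0,"spin": 0,"claw": 0.1},
    {"x": -0.02,"y": 0,"z": 0,"spin": 0,"claw": 0.1}
  ]
}}

```text
t: 42.08
position: [580.3, -281.7, 25.9]
tcp_rot: [[-0.866, 0.5, -0.001], [0.5, 0.866, 0.0], [0.001, 0.0, -1.0]]
force: [-4.3, 3.3, -0.6]
grip_width: 24.4
```

```bash
python3 - <<'E'
from h import *
slot("wide",42,26)
E
```

```text
along -43.2 lateral 0.0 yaw err 0.12 F [-4.3  3.3 -0.6]
now [ 580.3 -281.7   25.9] yaw 150.0 -> x -0.008 y -0.000 z -0.001 spin 0.002
```

Contact is starting at about the expected depth. I'll press a little more.

Call:
{"name": "drive_tool", "arguments": {
  "targets": [
    {"x": -0.01,"y": 0,"z": 0.005,"spin": 0,"claw": 0.1},
    {"x": -0.025,"y": 0,"z": 0.005,"spin": 0,"claw": 0.1}
  ]
}}

```text
t: 42.32
position: [580.5, -281.8, 24.6]
tcp_rot: [[-0.866, 0.5, -0.008], [0.5, 0.866, 0.004], [0.009, -0.0, -1.0]]
force: [-22.1, 11.8, 19.0]
grip_width: 24.4
```

```bash
python3 - <<'E'
from h import *
slot("wide",42,25)
E
```

```text
along -43.0 lateral 0.1 yaw err 0.12 F [-22.1  11.8  19. ]
now [ 580.5 -281.8   24.6] yaw 150.0 -> x -0.006 y -0.001 z -0.003 spin 0.002
```

Call:
{"name": "drive_tool", "arguments": {
  "targets": [
    {"x": 0,"y": 0,"z": -0.01,"spin": 0,"claw": 0.5},
    {"x": 0,"y": 0,"z": -0.01,"spin": 0,"claw": 0.5},
    {"x": 0,"y": 0,"z": -0.01,"spin": 0,"claw": 0.5}
  ]
}}

```text
t: 42.7
position: [584.2, -284.1, 27.2]
tcp_rot: [[-0.866, 0.5, 0.001], [0.5, 0.866, -0.001], [-0.001, -0.0, -1.0]]
force: [0.0, 0.0, -0.2]
grip_width: 42.6
```

Call:
{"name": "drive_tool", "arguments": {
  "targets": [
    {"x": 0,"y": 0,"z": -0.2,"spin": 0,"claw": 0.5},
    {"x": 0,"y": 0,"z": -0.5,"spin": 0,"claw": 0.5},
    {"x": 0,"y": 0,"z": -0.8,"spin": 0,"claw": 0.55},
    {"x": 0.4,"y": 0,"z": -1,"spin": 0,"claw": 0.55},
    {"x": 0.7,"y": 0,"z": -1,"spin": 0,"claw": 0.55}
  ]
}}

```text
t: 43.32
position: [493.6, -231.8, 179.9]
tcp_rot: [[-0.866, 0.5, 0.005], [0.5, 0.866, -0.003], [-0.005, -0.0, -1.0]]
force: [0.1, 0.8, 1.1]
grip_width: 46.9
```

```bash
python3 - <<'E'
from h import *
st,c=snap("wrist","w31");c=camera("top");cv2.imwrite("pics/t31.png",cv2.resize(c["image"][90:290,260:530],None,fx=2.9,fy=2.9,interpolation=cv2.INTER_CUBIC)[:,:,::-1]);scrapers(c)
c=camera("scene");scrapers(c);cv2.imwrite("pics/s31.png",cv2.resize(c["image"][180:310,130:330],None,fx=4,fy=4,interpolation=cv2.INTER_CUBIC)[:,:,::-1])
goto(state(),(439.5,-35,110),92)
E
```

```text
handle px [315. 243.] 511 ctr [437.5 -26.7] size [25.9 97. ] yaw -86.9 z 20.2
handle px [224. 247.] 320 ctr [ 574.3 -271.8] size [28.8 96.9] yaw -30.2 z 19.2
handle px [331. 248.] 314 ctr [443.  -23.9] size [27.9 97.9] yaw -87.1 z 19.2
now [ 491.1 -230.2  176.4] yaw 150.0 -> x 0.948 y 0.955 z 0.444 spin 0.967
```

View pics/s31.png

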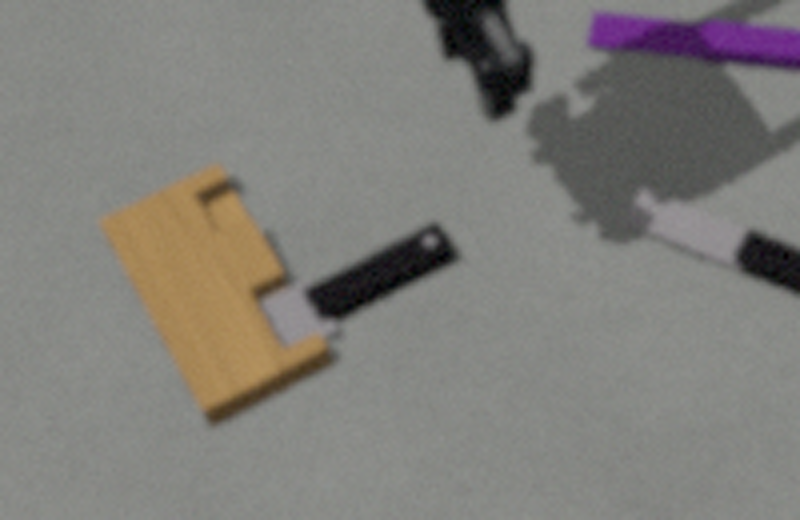

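View pics/t31.png

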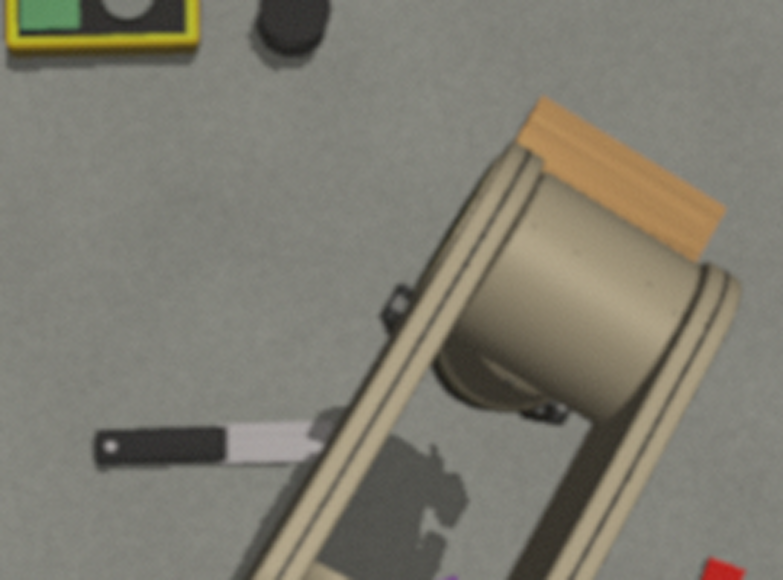

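The wide scraper's blade is in the wide slot. Next is the black-handled narrow one. Its 30 mm steel blade tells it from the purple and red copies.

Call:
{"name": "drive_tool", "arguments": {
  "targets": [
    {"x": 0.3,"y": 0.3,"z": 0,"spin": 0.17,"claw": 0.55},
    {"x": 0.6,"y": 0.6,"z": 0.1,"spin": 0.34,"claw": 0.55},
    {"x": 0.9,"y": 0.9,"z": 0.2,"spin": 0.51,"claw": 0.55},
    {"x": 0.95,"y": 0.95,"z": 0.3,"spin": 0.68,"claw": 0.55},
    {"x": 0.95,"y": 0.95,"z": 0.44,"spin": 0.85,"claw": 0.55}
  ]
}}

```text
t: 44.1
position: [442.1, -35.4, 111.3]
tcp_rot: [[-0.153, 0.988, 0.003], [0.988, 0.153, -0.0], [-0.001, 0.003, -1.0]]
force: [-0.4, -0.7, 0.6]
grip_width: 46.7
```

```bash
python3 - <<'E'
from h import *
goto(state(),(440.5,-35.6,90),92.3)
E
```

```text
now [442.1 -35.4 111.3] yaw 98.8 -> x 0.001 y -0.011 z 0.142 spin 0.109
```

Call:
{"name": "drive_tool", "arguments": {
  "targets": [
    {"x": 0.001,"y": -0.01,"z": 0.14,"spin": 0.109,"claw": 0.55},
    {"x": 0.001,"y": -0.01,"z": 0.14,"spin": 0.109,"claw": 0.55},
    {"x": 0.001,"y": -0.01,"z": 0.14,"spin": 0.109,"claw": 0.55}
  ]
}}

```text
t: 44.48
position: [440.3, -37.1, 90.8]
tcp_rot: [[-0.046, 0.999, 0.001], [0.999, 0.046, -0.0], [-0.0, 0.001, -1.0]]
force: [0.2, 0.1, 0.9]
grip_width: 46.9
```

```bash
python3 - <<'E'
from h import *
st,c=snap("wrist","w32");scrapers(c,st);goto(st,(440.5,-35.6,22),92.3)
E
```

```text
handle px [317. 229.] 6685 ctr [438.6 -24. ] size [25.7 98.6] yaw -87.1 z 20.1
now [440.3 -37.1  90.8] yaw 92.6 -> x 0.010 y 0.001 z 0.459 spin 0.005
```

View pics/w32.png

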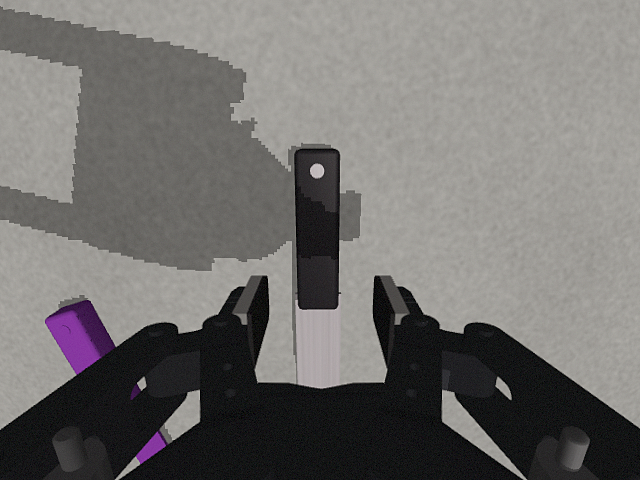

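Call:
{"name": "drive_tool", "arguments": {
  "targets": [
    {"x": 0.005,"y": -0.005,"z": 0.3,"spin": 0,"claw": 0.55},
    {"x": 0.005,"y": -0.005,"z": 0.45,"spin": 0,"claw": 0.55},
    {"x": 0.005,"y": -0.005,"z": 0.45,"spin": 0,"claw": 0.55},
    {"x": 0.005,"y": -0.005,"z": 0.45,"spin": 0,"claw": 0.55},
    {"x": 0.005,"y": -0.005,"z": 0.45,"spin": 0,"claw": 0.1}
  ],
  "squeeze": 60
}}

```text
t: 45.15
position: [439.9, -36.4, 24.0]
tcp_rot: [[-0.043, 0.999, 0.003], [0.999, 0.043, -0.001], [-0.001, 0.003, -1.0]]
force: [-1.0, -0.2, 0.1]
grip_width: 29.9
```

Call:
{"name": "drive_tool", "arguments": {
  "targets": [
    {"x": 0,"y": 0,"z": 0,"spin": 0,"claw": 0.1},
    {"x": 0,"y": 0,"z": 0,"spin": 0,"claw": 0.1}
  ]
}}

```text
t: 45.4
position: [440.0, -36.4, 24.1]
tcp_rot: [[-0.043, 0.999, 0.003], [0.999, 0.043, -0.001], [-0.001, 0.003, -1.0]]
force: [-1.1, -0.8, 7.1]
grip_width: 24.6
```

Call:
{"name": "drive_tool", "arguments": {
  "targets": [
    {"x": 0,"y": 0,"z": -0.15,"spin": 0,"claw": 0.1},
    {"x": 0,"y": 0,"z": -0.35,"spin": 0,"claw": 0.1},
    {"x": 0,"y": 0,"z": -0.5,"spin": 0,"claw": 0.1},
    {"x": 0,"y": 0,"z": -0.5,"spin": 0,"claw": 0.1}
  ]
}}

```text
t: 45.9
position: [440.4, -36.5, 99.7]
tcp_rot: [[-0.043, 0.999, 0.005], [0.999, 0.043, -0.001], [-0.001, 0.005, -1.0]]
force: [-0.8, -1.0, -1.1]
grip_width: 24.4
```

```bash
python3 - <<'E'
from h import *
st,c=snap("wrist","w33");P=cloud(c,st);print(st["position"],st["grip_width"])
for v in range(160,330,40): print(P[v,318].round(1), P[v,318,2]-st["position"][2])
slot("narrow",140,100,st)
E
```

```text
[440.37285313 -36.47831641  99.74995656] 24.352112249006193
[437.6  23.8  95.8] -3.9490176641975125
[438.2   9.1  96.9] -2.8791360510018364
[438.8  -6.7  96.5] -3.2952506591453954
[439.6 -23.7  96.2] -3.568959843596801
[440.3 -41.5  96.8] -2.978471672372777
along -287.3 lateral 237.4 yaw err -57.42 F [-0.8 -1.  -1.1]
now [440.4 -36.5  99.7] yaw 92.5 -> x -1.862 y -0.025 z 0.001 spin -0.957
```

Call:
{"name": "drive_tool", "arguments": {
  "targets": [
    {"x": -0.3,"y": -0.01,"z": 0,"spin": -0.1,"claw": 0.1},
    {"x": -0.6,"y": -0.01,"z": 0,"spin": -0.25,"claw": 0.1},
    {"x": -0.93,"y": -0.01,"z": 0,"spin": -0.4,"claw": 0.1},
    {"x": -0.93,"y": -0.01,"z": 0,"spin": -0.5,"claw": 0.1},
    {"x": -0.93,"y": -0.01,"z": 0,"spin": -0.5,"claw": 0.1}
  ]
}}

```text
t: 46.58
position: [441.9, -175.5, 95.7]
tcp_rot: [[-0.535, 0.845, -0.002], [0.845, 0.535, 0.001], [0.002, -0.001, -1.0]]
force: [-0.1, 0.3, -1.0]
grip_width: 24.6
```

```bash
python3 - <<'E'
from h import *
slot("narrow",140,100)
E
```

```text
along -216.2 lateral 117.9 yaw err -27.54 F [-0.1  0.3 -1. ]
now [ 441.9 -175.5   95.7] yaw 122.4 -> x -0.814 y -0.462 z -0.030 spin -0.459
```

Call:
{"name": "drive_tool", "arguments": {
  "targets": [
    {"x": -0.25,"y": -0.15,"z": 0,"spin": -0.12,"claw": 0.1},
    {"x": -0.5,"y": -0.3,"z": 0,"spin": -0.24,"claw": 0.1},
    {"x": -0.8,"y": -0.45,"z": 0,"spin": -0.36,"claw": 0.1},
    {"x": -0.814,"y": -0.462,"z": 0,"spin": -0.459,"claw": 0.1},
    {"x": -0.814,"y": -0.462,"z": 0,"spin": -0.459,"claw": 0.1}
  ]
}}

```text
t: 47.2
position: [449.6, -315.1, 96.2]
tcp_rot: [[-0.865, 0.502, -0.001], [0.502, 0.865, 0.001], [0.002, 0.0, -1.0]]
force: [0.1, 0.5, -2.1]
grip_width: 24.6
```

```bash
python3 - <<'E'
from h import *
slot("narrow",140,26)
E
```

```text
along -139.5 lateral 1.0 yaw err -0.05 F [ 0.1  0.5 -2.1]
now [ 449.6 -315.1   96.2] yaw 149.9 -> x 0.002 y -0.007 z 0.468 spin -0.001
```

Call:
{"name": "drive_tool", "arguments": {
  "targets": [
    {"x": 0,"y": -0.007,"z": 0.2,"spin": 0,"claw": 0.1},
    {"x": 0,"y": -0.007,"z": 0.4,"spin": 0,"claw": 0.1},
    {"x": 0,"y": -0.007,"z": 0.45,"spin": 0,"claw": 0.1},
    {"x": 0,"y": -0.007,"z": 0.46,"spin": 0,"claw": 0.1},
    {"x": 0,"y": -0.007,"z": 0.46,"spin": 0,"claw": 0.1}
  ]
}}

```text
t: 47.82
position: [450.3, -317.0, 29.5]
tcp_rot: [[-0.866, 0.5, 0.001], [0.5, 0.866, -0.001], [-0.002, -0.0, -1.0]]
force: [0.4, -0.9, -0.7]
grip_width: 24.6
```

```bash
python3 - <<'E'
from h import *
slot("narrow",140,25.3)
c=camera("scene");cv2.imwrite("pics/s34.png",cv2.resize(c["image"][150:310,130:330],None,fx=3.7,fy=3.7,interpolation=cv2.INTER_CUBIC)[:,:,::-1])
st,c=snap("wrist","w34");P=cloud(c,st)
for v in range(160,330,40): print(P[v,318].round(1), P[v,318,2]-st["position"][2])
E
```

```text
along -138.0 lateral -0.2 yaw err 0.09 F [ 0.4 -0.9 -0.7]
now [ 450.3 -317.    29.5] yaw 150.0 -> x 0.014 y 0.002 z 0.028 spin 0.002
[ 398.8 -287.6   24.4] -5.316454520699157
[ 411.7 -295.1   25.3] -4.422570563026543
[ 425.  -302.8   26.8] -2.9270282557244407
[ 439.5 -311.2   26.8] -2.87005499837041
[ 455.6 -320.5   26.1] -3.6175737489897593
```

View pics/s34.png

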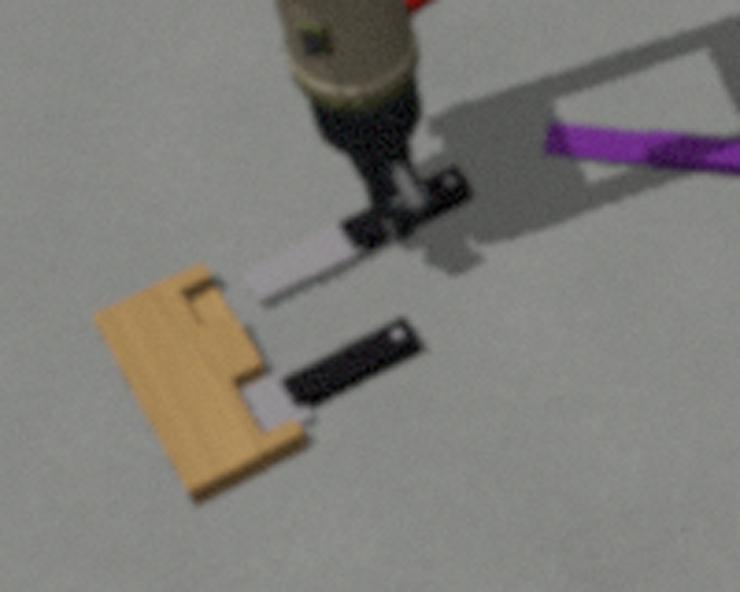

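Call:
{"name": "drive_tool", "arguments": {
  "targets": [
    {"x": 0,"y": 0,"z": 0.025,"spin": 0,"claw": 0.1},
    {"x": -0.05,"y": 0.002,"z": 0.028,"spin": 0,"claw": 0.1},
    {"x": -0.1,"y": 0.002,"z": 0.028,"spin": 0,"claw": 0.1},
    {"x": -0.15,"y": 0.002,"z": 0.028,"spin": 0,"claw": 0.1},
    {"x": -0.2,"y": 0.002,"z": 0.028,"spin": 0,"claw": 0.1}
  ]
}}

```text
t: 48.55
position: [476.1, -331.7, 24.2]
tcp_rot: [[-0.866, 0.5, -0.0], [0.5, 0.866, 0.0], [0.0, 0.0, -1.0]]
force: [-2.3, 1.0, 3.3]
grip_width: 24.3
```

```bash
python3 - <<'E'
from h import *
slot("narrow",42,25)
E
```

```text
along -108.3 lateral -0.0 yaw err 0.11 F [-2.3  1.   3.3]
now [ 476.1 -331.7   24.2] yaw 150.0 -> x -0.442 y -0.001 z -0.005 spin 0.002
```

Call:
{"name": "drive_tool", "arguments": {
  "targets": [
    {"x": -0.06,"y": 0,"z": -0.004,"spin": 0,"claw": 0.1},
    {"x": -0.12,"y": 0,"z": -0.004,"spin": 0,"claw": 0.1},
    {"x": -0.18,"y": 0,"z": -0.004,"spin": 0,"claw": 0.1},
    {"x": -0.24,"y": 0,"z": -0.004,"spin": 0,"claw": 0.1}
  ]
}}

```text
t: 49.05
position: [507.4, -349.7, 24.6]
tcp_rot: [[-0.866, 0.5, 0.0], [0.5, 0.866, 0.0], [0.0, 0.0, -1.0]]
force: [0.0, -0.8, -0.3]
grip_width: 24.4
```

```bash
python3 - <<'E'
from h import *
slot("narrow",42,25)
E
```

```text
along -72.2 lateral 0.0 yaw err 0.12 F [ 0.  -0.8 -0.3]
now [ 507.4 -349.7   24.6] yaw 150.0 -> x -0.202 y -0.001 z -0.003 spin 0.002
```

Call:
{"name": "drive_tool", "arguments": {
  "targets": [
    {"x": -0.06,"y": 0,"z": 0,"spin": 0,"claw": 0.1},
    {"x": -0.12,"y": 0,"z": 0,"spin": 0,"claw": 0.1},
    {"x": -0.17,"y": 0,"z": 0,"spin": 0,"claw": 0.1},
    {"x": -0.18,"y": 0,"z": 0,"spin": 0,"claw": 0.1}
  ]
}}

```text
t: 49.55
position: [530.7, -363.1, 24.7]
tcp_rot: [[-0.866, 0.5, 0.0], [0.5, 0.866, -0.0], [-0.0, -0.0, -1.0]]
force: [0.4, -0.8, -0.6]
grip_width: 24.6
```

Call:
{"name": "drive_tool", "arguments": {
  "targets": [
    {"x": -0.01,"y": 0,"z": 0,"spin": 0,"claw": 0.1},
    {"x": -0.02,"y": 0,"z": 0,"spin": 0,"claw": 0.1}
  ]
}}

```text
t: 49.8
position: [532.1, -363.9, 24.3]
tcp_rot: [[-0.866, 0.5, -0.002], [0.5, 0.866, 0.001], [0.002, 0.0, -1.0]]
force: [-3.6, 3.3, 0.1]
grip_width: 24.5
```

```bash
python3 - <<'E'
from h import *
slot("narrow",42,25)
E
```

```text
along -43.7 lateral 0.1 yaw err 0.11 F [-3.6  3.3  0.1]
now [ 532.1 -363.9   24.3] yaw 150.0 -> x -0.011 y -0.001 z -0.004 spin 0.002
```

Call:
{"name": "drive_tool", "arguments": {
  "targets": [
    {"x": -0.01,"y": 0,"z": 0.003,"spin": 0,"claw": 0.1},
    {"x": -0.025,"y": 0,"z": 0.003,"spin": 0,"claw": 0.1}
  ]
}}

```text
t: 50.05
position: [532.4, -364.1, 24.1]
tcp_rot: [[-0.866, 0.5, -0.008], [0.5, 0.866, 0.005], [0.01, 0.0, -1.0]]
force: [-27.3, 15.8, 25.6]
grip_width: 24.5
```

Call:
{"name": "drive_tool", "arguments": {
  "targets": [
    {"x": 0,"y": 0,"z": -0.005,"spin": 0,"claw": 0.5},
    {"x": 0,"y": 0,"z": -0.005,"spin": 0,"claw": 0.5},
    {"x": 0,"y": 0,"z": -0.005,"spin": 0,"claw": 0.5}
  ]
}}

```text
t: 50.42
position: [536.4, -366.5, 25.3]
tcp_rot: [[-0.866, 0.5, 0.001], [0.5, 0.866, -0.001], [-0.001, -0.0, -1.0]]
force: [-0.4, -0.4, -0.2]
grip_width: 42.9
```

Call:
{"name": "drive_tool", "arguments": {
  "targets": [
    {"x": 0,"y": 0,"z": -0.2,"spin": 0,"claw": 0.5},
    {"x": 0,"y": 0,"z": -0.5,"spin": 0,"claw": 0.5},
    {"x": 0,"y": 0,"z": -0.8,"spin": 0,"claw": 0.55},
    {"x": 0.1,"y": 0,"z": -1,"spin": 0,"claw": 0.55},
    {"x": 0.2,"y": 0,"z": -1,"spin": 0,"claw": 0.55}
  ]
}}

```text
t: 51.05
position: [511.7, -352.6, 179.4]
tcp_rot: [[-0.866, 0.5, 0.006], [0.5, 0.866, -0.005], [-0.007, -0.001, -1.0]]
force: [0.2, -0.3, -0.2]
grip_width: 47.1
```

Call:
{"name": "drive_tool", "arguments": {
  "targets": [
    {"x": 0.2,"y": 0,"z": -0.1,"spin": 0.17,"claw": 0.55},
    {"x": 0.4,"y": 0.2,"z": -0.2,"spin": 0.34,"claw": 0.55},
    {"x": 0.5,"y": 0.3,"z": -0.2,"spin": 0.51,"claw": 0.55},
    {"x": 0.5,"y": 0.5,"z": -0.2,"spin": 0.68,"claw": 0.55},
    {"x": 0.5,"y": 0.5,"z": -0.2,"spin": 0.85,"claw": 0.55}
  ]
}}

```text
t: 51.68
position: [483.5, -247.2, 205.4]
tcp_rot: [[-0.153, 0.988, 0.001], [0.988, 0.153, -0.0], [-0.0, 0.001, -1.0]]
force: [-0.4, -0.5, -0.2]
grip_width: 46.7
```

Call:
{"name": "drive_tool", "arguments": {
  "targets": [
    {"x": 0,"y": 0,"z": 0,"spin": 0.17,"claw": 0.55},
    {"x": 0,"y": 0,"z": 0,"spin": 0.34,"claw": 0.55},
    {"x": 0,"y": 0,"z": 0,"spin": 0.51,"claw": 0.55},
    {"x": 0,"y": 0,"z": 0,"spin": 0.68,"claw": 0.55},
    {"x": 0,"y": 0,"z": 0,"spin": 0.85,"claw": 0.55}
  ]
}}

```text
t: 52.3
position: [482.7, -248.9, 205.2]
tcp_rot: [[0.673, 0.739, 0.001], [0.739, -0.673, -0.0], [0.0, 0.001, -1.0]]
force: [-0.3, -0.1, 0.3]
grip_width: 46.6
```

Call:
{"name": "drive_tool", "arguments": {
  "targets": [
    {"x": 0,"y": 0,"z": 0,"spin": 0.17,"claw": 0.55},
    {"x": 0,"y": 0,"z": 0,"spin": 0.34,"claw": 0.55},
    {"x": 0,"y": 0,"z": 0,"spin": 0.51,"claw": 0.55},
    {"x": 0,"y": 0,"z": 0,"spin": 0.68,"claw": 0.55},
    {"x": 0,"y": 0,"z": 0,"spin": 0.85,"claw": 0.55}
  ]
}}

```text
t: 52.92
position: [482.8, -248.9, 205.2]
tcp_rot: [[0.998, -0.058, 0.001], [-0.058, -0.998, -0.0], [0.001, 0.0, -1.0]]
force: [-0.5, 0.1, -1.0]
grip_width: 47.2
```

```bash
python3 - <<'E'
from h import *
goto(state(),(480,-270,200),-30)
st,c=snap("wrist","w36")
E
```

```text
now [ 482.8 -248.9  205.2] yaw -3.3 -> x -0.010 y 0.142 z 0.034 spin 0.445
```

View pics/w36.png

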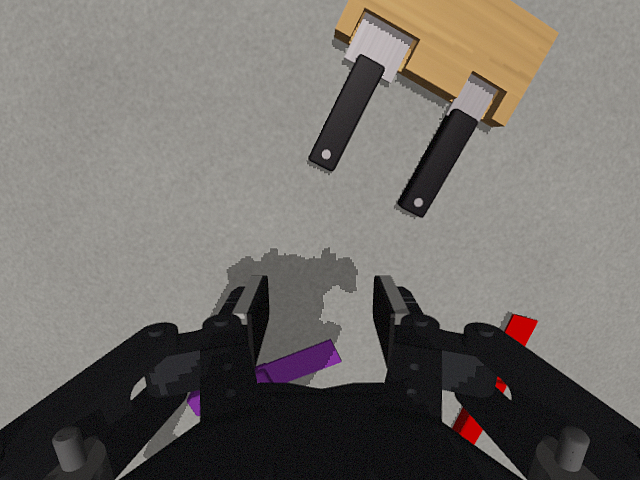

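```bash
python3 - <<'E'
from h import *
st=state();c=camera("wrist");P=cloud(c,st);hsv=cv2.cvtColor(c["image"],cv2.COLOR_RGB2HSV)
q=(P[...,:2]-O_);A=q@hx;B=q@hy
m0=(hsv[...,2]<85)&(P[...,2]>14)&(P[...,2]<25)
for n,l in(("wide",43.8),("narrow",-51.6)):
    m=(m0&(abs(B-l)<22)&(A>-130)&(A<5)).astype(np.uint8)
    cn=max(cv2.findContours(m,0,2)[0],key=cv2.contourArea).reshape(-1,2)
    w=plane(c,cn,20,st)[:,:2]-O_;a=w@hx;b=w@hy
    r=cv2.minAreaRect(np.c_[a,b-l].astype(np.float32))
    print(n,"along",np.percentile(a,[1,99]).round(1),"lat",np.percentile(b-l,[1,99]).round(1),r, "z by along",[np.median(P[...,2][(m>0)&(A>k)&(A<k+15)]).round(1) for k in range(-105,-10,18)])
c=camera("top");cv2.imwrite("pics/t37.png",c["image"][:,:,::-1])
c=camera("scene");cv2.imwrite("pics/s37.png",c["image"][:,:,::-1])
E
```

```text
wide along [-104.1   -5.9] lat [-11.9  13.8] ((-54.98225402832031, 1.0861530303955078), (98.32520294189453, 25.609134674072266), 0.32987210154533386) z by along [np.float64(19.9), np.float64(20.2), np.float64(20.1), np.float64(20.2), np.float64(20.2), np.float64(20.1)]
narrow along [-104.2   -5.8] lat [-10.8  16. ] ((-55.00463104248047, 2.668698310852051), (27.15888214111328, 98.57003784179688), 89.851318359375) z by along [np.float64(19.8), np.float64(20.1), np.float64(20.2), np.float64(20.0), np.float64(20.0), np.float64(20.0)]
```

View pics/t37.png

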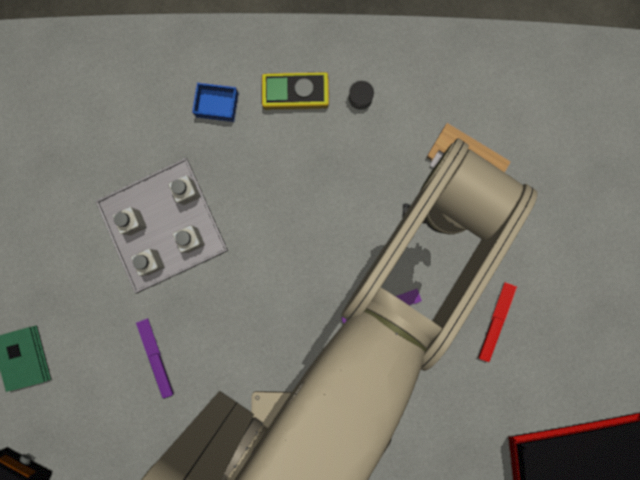

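View pics/s37.png

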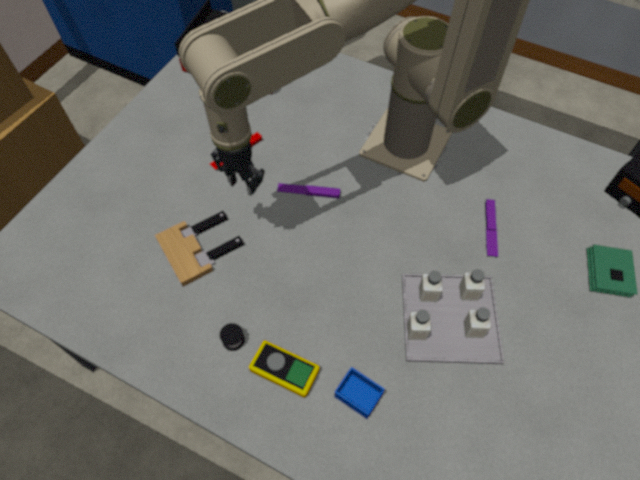

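```bash
python3 - <<'E'
from h import *
c=camera("top");P=cloud(c);im=c["image"]
u=np.array([np.cos(np.radians(25.7)),np.sin(np.radians(25.7))]);v=np.array([-u[1],u[0]]);C=np.array([472,322])
for lo,hi in((98,115),(60,80)):
    m=((P[...,2]>lo)&(P[...,2]<hi)&(P[...,1]>180)).astype(np.uint8)
    nl,L,S,cc=cv2.connectedComponentsWithStats(m)
    for i in range(1,nl):
        if S[i,4]<15: continue
        q=P[L==i];d=q[:,:2]-C;a=d@u;b=d@v
        print(lo,S[i,4],"z",np.median(q[:,2]).round(1),"u",np.percentile(a,[2,98]).round(0),"v",np.percentile(b,[2,98]).round(0))
E
```

```text
98 179 z 106.9 u [27. 55.] v [-102.  -74.]
98 187 z 107.1 u [15. 44.] v [37. 66.]
98 173 z 106.5 u [-76. -49.] v [-66. -39.]
98 175 z 106.6 u [-83. -56.] v [36. 65.]
98 229 z 107.9 u [-391. -346.] v [487. 536.]
60 213 z 74.7 u [18. 63.] v [-111.  -66.]
60 17 z 74.7 u [46. 64.] v [-74. -64.]
60 226 z 74.3 u [ 7. 52.] v [29. 74.]
60 238 z 74.1 u [-84. -39.] v [-75. -31.]
60 230 z 74.8 u [-92. -47.] v [27. 73.]
60 185 z 70.5 u [-408. -329.] v [472. 540.]
```

The last check turned up one change. The bottle at tray u=41, v=-88 is still upright at z 107, but it has been knocked about 36 mm against the wall. The scrapers are home: both origins are 55 mm in front of the mouths, and the handles lie flat with tops at z 20. I'll move that bottle back to the middle of its quarter.

Call:
{"name": "drive_tool", "arguments": {
  "targets": [
    {"x": 0.05,"y": -0.4,"z": -0.1,"spin": 0,"claw": 0.65},
    {"x": 0.08,"y": -0.8,"z": -0.2,"spin": 0,"claw": 0.65},
    {"x": 0.08,"y": -1,"z": -0.2,"spin": 0,"claw": 0.65},
    {"x": 0.08,"y": -1,"z": -0.2,"spin": 0,"claw": 0.65}
  ]
}}

```text
t: 53.68
position: [502.7, -97.7, 235.4]
tcp_rot: [[0.999, -0.046, 0.001], [-0.046, -0.999, 0.0], [0.001, -0.0, -1.0]]
force: [0.9, -1.2, -0.7]
grip_width: 55.5
```

Call:
{"name": "drive_tool", "arguments": {
  "targets": [
    {"x": 0.05,"y": -0.4,"z": 0,"spin": 0,"claw": 0.65},
    {"x": 0.08,"y": -0.8,"z": 0,"spin": 0,"claw": 0.65},
    {"x": 0.08,"y": -1,"z": 0,"spin": 0,"claw": 0.65},
    {"x": 0.08,"y": -1,"z": 0,"spin": 0,"claw": 0.65}
  ]
}}

```text
t: 54.18
position: [522.3, 50.4, 234.7]
tcp_rot: [[0.999, -0.048, -0.0], [-0.048, -0.999, -0.0], [-0.0, 0.0, -1.0]]
force: [0.1, -0.6, -0.8]
grip_width: 55.3
```

Call:
{"name": "drive_tool", "arguments": {
  "targets": [
    {"x": 0,"y": -0.4,"z": 0,"spin": -0.15,"claw": 0.65},
    {"x": 0,"y": -0.8,"z": 0,"spin": -0.3,"claw": 0.65},
    {"x": 0,"y": -1,"z": 0,"spin": -0.4,"claw": 0.65},
    {"x": 0,"y": -1,"z": 0,"spin": -0.48,"claw": 0.65},
    {"x": 0,"y": -1,"z": 0,"spin": -0.48,"claw": 0.65}
  ]
}}

```text
t: 54.8
position: [530.5, 197.9, 234.7]
tcp_rot: [[0.9, 0.435, -0.0], [0.435, -0.9, -0.001], [-0.001, 0.001, -1.0]]
force: [0.1, 0.7, 0.7]
grip_width: 55.4
```

```bash
python3 - <<'E'
from h import *
st,c=snap("wrist","w38");goto(st,(547,260.5,200),25.7)
P=cloud(c,st);m=((P[...,2]>102)&(P[...,2]<112)).astype(np.uint8);nl,L,S,cc=cv2.connectedComponentsWithStats(m)
for i in range(1,nl):
    if S[i,4]>150: q=P[L==i];print(cc[i].round(),S[i,4],((np.percentile(q,2,axis=0)+np.percentile(q,98,axis=0))/2).round(1))
E
```

```text
now [530.5 197.9 234.7] yaw 25.8 -> x 0.281 y -0.328 z 0.231 spin 0.002
[250. 173.] 1318 [547.5 263.7 106.8]
[ 74. 189.] 1251 [477.6 383.7 105.8]
[210. 294.] 573 [441.8 255.6 105.6]
[ 98. 305.] 985 [389.2 339.1 105.7]
```

View pics/w38.png

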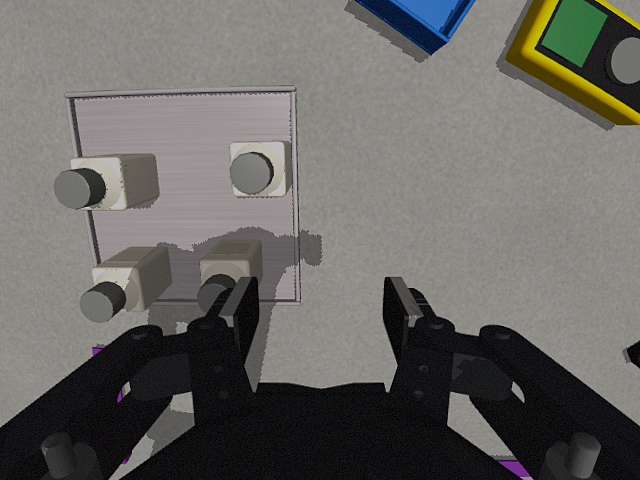

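```bash
python3 - <<'E'
from h import *
goto(state(),(547.4,262.7,99),25.7)
E
```

```text
now [530.5 197.8 234.7] yaw 25.7 -> x 0.290 y -0.341 z 0.905 spin -0.000
```

Call:
{"name": "drive_tool", "arguments": {
  "targets": [
    {"x": 0.2,"y": -0.25,"z": 0,"spin": 0,"claw": 0.65},
    {"x": 0.29,"y": -0.341,"z": 0.15,"spin": 0,"claw": 0.65},
    {"x": 0.29,"y": -0.341,"z": 0.35,"spin": 0,"claw": 0.65},
    {"x": 0.29,"y": -0.341,"z": 0.45,"spin": 0,"claw": 0.65},
    {"x": 0.29,"y": -0.341,"z": 0.45,"spin": 0,"claw": 0.65}
  ]
}}

```text
t: 55.48
position: [546.3, 263.0, 166.2]
tcp_rot: [[0.901, 0.434, -0.003], [0.434, -0.901, -0.001], [-0.003, -0.0, -1.0]]
force: [0.3, -0.5, 0.4]
grip_width: 55.4
```

```bash
python3 - <<'E'
from h import *
st,c=snap("wrist","w39");goto(st,(547.4,262.7,99),25.7)
P=cloud(c,st);m=((P[...,2]>102)&(P[...,2]<112)).astype(np.uint8);nl,L,S,cc=cv2.connectedComponentsWithStats(m)
for i in range(1,nl):
    if S[i,4]>150: q=P[L==i];print(cc[i].round(),S[i,4],((np.percentile(q,2,axis=0)+np.percentile(q,98,axis=0))/2).round(1))
E
```

```text
now [546.3 263.  166.2] yaw 25.7 -> x 0.007 y 0.005 z 0.448 spin 0.000
[320. 258.] 2147 [548.  264.6 106.2]
[ 90. 275.] 1962 [477.8 383.5 105.7]
```

View pics/w39.png

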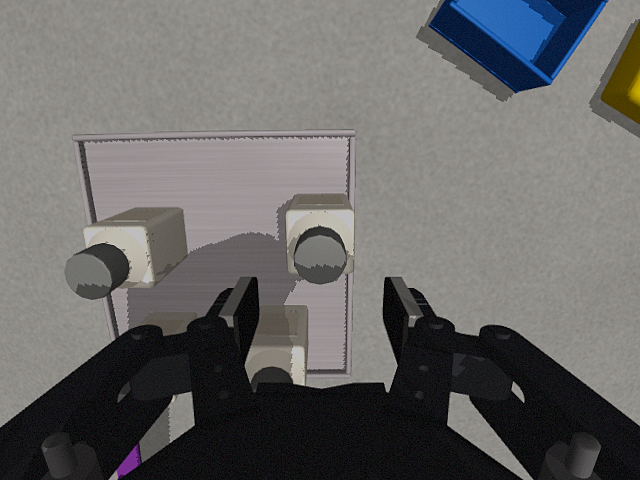

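Call:
{"name": "drive_tool", "arguments": {
  "targets": [
    {"x": 0.007,"y": 0,"z": 0.2,"spin": 0,"claw": 0.65},
    {"x": 0.007,"y": 0,"z": 0.4,"spin": 0,"claw": 0.65},
    {"x": 0.007,"y": 0,"z": 0.448,"spin": 0,"claw": 0.65},
    {"x": 0.007,"y": 0,"z": 0.448,"spin": 0,"claw": 0.65},
    {"x": 0.007,"y": 0,"z": 0.448,"spin": 0,"claw": 0.4}
  ],
  "squeeze": 40
}}

```text
t: 56.15
position: [549.1, 265.2, 102.5]
tcp_rot: [[0.9, 0.435, 0.003], [0.435, -0.9, 0.001], [0.003, 0.0, -1.0]]
force: [0.0, 0.9, 1.0]
grip_width: 38.2
```

Call:
{"name": "drive_tool", "arguments": {
  "targets": [
    {"x": 0,"y": 0,"z": 0,"spin": 0,"claw": 0.1},
    {"x": 0,"y": 0,"z": 0,"spin": 0,"claw": 0.1},
    {"x": 0,"y": 0,"z": 0,"spin": 0,"claw": 0.1}
  ]
}}

```text
t: 56.52
position: [549.1, 265.1, 102.5]
tcp_rot: [[0.9, 0.435, 0.003], [0.435, -0.9, 0.001], [0.003, 0.0, -1.0]]
force: [0.3, -1.7, 6.8]
grip_width: 29.7
```

Call:
{"name": "drive_tool", "arguments": {
  "targets": [
    {"x": 0,"y": 0,"z": -0.05,"spin": 0,"claw": 0.1},
    {"x": 0,"y": -0.07,"z": -0.06,"spin": 0,"claw": 0.1},
    {"x": 0,"y": -0.14,"z": -0.06,"spin": 0,"claw": 0.1},
    {"x": 0,"y": -0.2,"z": -0.06,"spin": 0,"claw": 0.1},
    {"x": 0,"y": -0.2,"z": -0.03,"spin": 0,"claw": 0.1}
  ]
}}

```text
t: 57.15
position: [534.4, 292.8, 104.7]
tcp_rot: [[0.9, 0.437, 0.0], [0.437, -0.9, 0.0], [0.0, -0.0, -1.0]]
force: [0.4, -0.7, -2.7]
grip_width: 29.7
```

Call:
{"name": "drive_tool", "arguments": {
  "targets": [
    {"x": 0,"y": 0,"z": 0.02,"spin": 0,"claw": 0.1},
    {"x": 0,"y": 0,"z": 0.025,"spin": 0,"claw": 0.1},
    {"x": 0,"y": 0,"z": 0.025,"spin": 0,"claw": 0.1}
  ]
}}

```text
t: 57.52
position: [535.3, 292.2, 102.6]
tcp_rot: [[0.9, 0.435, 0.001], [0.435, -0.9, 0.001], [0.002, -0.001, -1.0]]
force: [-4.1, 0.1, 8.3]
grip_width: 29.7
```

Touching down again. I'll release, retreat and check.

Call:
{"name": "drive_tool", "arguments": {
  "targets": [
    {"x": 0,"y": 0,"z": 0,"spin": 0,"claw": 0.4},
    {"x": 0,"y": 0,"z": 0,"spin": 0,"claw": 0.5},
    {"x": 0,"y": 0,"z": 0,"spin": 0,"claw": 0.6},
    {"x": 0,"y": 0,"z": 0,"spin": 0,"claw": 0.65},
    {"x": 0,"y": 0,"z": 0,"spin": 0,"claw": 0.65}
  ]
}}

```text
t: 58.15
position: [534.7, 291.7, 100.9]
tcp_rot: [[0.9, 0.435, -0.0], [0.435, -0.9, -0.0], [-0.0, -0.0, -1.0]]
force: [-0.1, 0.1, -0.5]
grip_width: 55.6
```

Call:
{"name": "drive_tool", "arguments": {
  "targets": [
    {"x": 0,"y": 0,"z": -0.1,"spin": 0,"claw": 0.65},
    {"x": 0,"y": 0,"z": -0.4,"spin": 0,"claw": 0.65},
    {"x": 0,"y": 0,"z": -0.8,"spin": 0,"claw": 0.65},
    {"x": 0,"y": 0,"z": -1,"spin": 0,"claw": 0.65},
    {"x": 0,"y": 0,"z": -1,"spin": 0,"claw": 0.65}
  ]
}}

```text
t: 58.78
position: [536.7, 292.7, 256.6]
tcp_rot: [[0.9, 0.436, 0.008], [0.436, -0.9, 0.003], [0.008, 0.0, -1.0]]
force: [0.3, 0.4, -0.5]
grip_width: 55.6
```

Call:
{"name": "drive_tool", "arguments": {
  "targets": [
    {"x": -0.2,"y": 0.4,"z": 0,"spin": 0,"claw": 0.65},
    {"x": -0.4,"y": 0.8,"z": 0,"spin": 0,"claw": 0.65},
    {"x": -0.6,"y": 1,"z": 0,"spin": 0,"claw": 0.65},
    {"x": -0.6,"y": 1,"z": 0,"spin": 0,"claw": 0.65},
    {"x": -0.6,"y": 1,"z": 0,"spin": 0,"claw": 0.65}
  ]
}}

```text
t: 59.4
position: [518.8, 117.6, 250.6]
tcp_rot: [[0.901, 0.435, -0.001], [0.435, -0.901, 0.0], [-0.0, -0.001, -1.0]]
force: [-0.8, 0.9, -1.1]
grip_width: 55.1
```

```bash
python3 - <<'E'
from h import *
c=camera("top");P=cloud(c);cv2.imwrite("pics/t40.png",c["image"][:,:,::-1])
u=np.array([np.cos(np.radians(25.7)),np.sin(np.radians(25.7))]);v=np.array([-u[1],u[0]]);C=np.array([472,322])
for lo,hi in((98,115),(60,80)):
    m=((P[...,2]>lo)&(P[...,2]<hi)&(P[...,1]>180)&(P[...,0]>300)).astype(np.uint8)
    nl,L,S,cc=cv2.connectedComponentsWithStats(m)
    for i in range(1,nl):
        if S[i,4]<15: continue
        q=P[L==i];d=q[:,:2]-C;a=d@u;b=d@v
        print(lo,S[i,4],"z",np.median(q[:,2]).round(1),"u",np.percentile(a,[2,98]).round(0),"v",np.percentile(b,[2,98]).round(0))
scrapers(c)
a=c["image"].astype(int);b=np.load("top0.npz",allow_pickle=True)["image"].astype(int)
print("diff bystanders",np.abs(a-b)[65:125,185:385].max(2).mean(),(np.abs(a-b)[65:125,185:385].max(2)>60).sum())
c=camera("scene");scrapers(c)
E
```

```text
98 184 z 106.9 u [16. 44.] v [37. 66.]
98 146 z 107.4 u [-76. -48.] v [-67. -43.]
98 177 z 106.5 u [-83. -57.] v [36. 64.]
60 59 z 72.8 u [17. 31.] v [-81. -64.]
60 224 z 74.7 u [ 7. 52.] v [29. 73.]
60 212 z 74.7 u [-85. -39.] v [-75. -32.]
60 36 z 74.8 u [-55. -47.] v [36. 73.]
60 59 z 75.6 u [-92. -75.] v [49. 73.]
handle px [429. 186.] 483 ctr [ 568.7 -276.1] size [25.9 99. ] yaw -30.4 z 20.7
handle px [466. 208.] 498 ctr [ 521.5 -358. ] size [26.7 98.5] yaw -29.6 z 20.6
diff bystanders 5.845166666666667 121
handle px [209. 222.] 299 ctr [ 526.4 -353.5] size [30.7 97.3] yaw -29.2 z 19.4
handle px [224. 247.] 297 ctr [ 573.6 -273. ] size [26.1 96.9] yaw -30.2 z 19.5
```

View pics/t40.png

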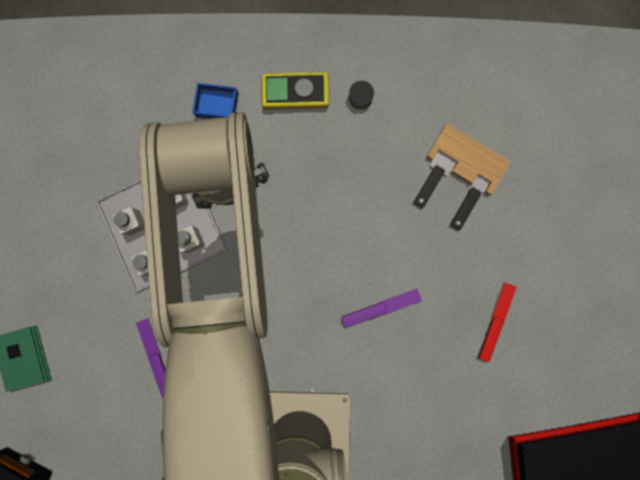

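Call:
{"name": "drive_tool", "arguments": {
  "targets": [
    {"x": -0.2,"y": 0.4,"z": 0,"spin": 0,"claw": 0.65},
    {"x": -0.4,"y": 0.8,"z": 0,"spin": 0,"claw": 0.65},
    {"x": -0.6,"y": 1,"z": 0,"spin": 0,"claw": 0.65},
    {"x": -0.6,"y": 1,"z": 0,"spin": 0,"claw": 0.65},
    {"x": -0.6,"y": 1,"z": 0,"spin": 0,"claw": 0.65}
  ]
}}

```text
t: 60.12
position: [503.7, -55.8, 250.9]
tcp_rot: [[0.9, 0.436, -0.0], [0.436, -0.9, 0.001], [0.0, -0.001, -1.0]]
force: [-0.0, -0.4, 0.3]
grip_width: 55.7
```

```bash
python3 - <<'E'
from h import *
c=camera("top");P=cloud(c);cv2.imwrite("pics/t41.png",c["image"][:,:,::-1])
u=np.array([np.cos(np.radians(25.7)),np.sin(np.radians(25.7))]);v=np.array([-u[1],u[0]]);C=np.array([472,322])
for lo,hi in((98,115),(60,80)):
    m=((P[...,2]>lo)&(P[...,2]<hi)&(P[...,1]>180)&(P[...,0]>300)).astype(np.uint8)
    nl,L,S,cc=cv2.connectedComponentsWithStats(m)
    for i in range(1,nl):
        if S[i,4]<15: continue
        q=P[L==i];d=q[:,:2]-C;a=d@u;b=d@v
        print(lo,S[i,4],"z",np.median(q[:,2]).round(1),"u",np.percentile(a,[2,98]).round(0),"v",np.percentile(b,[2,98]).round(0))
E
```

```text
98 184 z 106.6 u [26. 55.] v [-71. -43.]
98 186 z 107.2 u [15. 44.] v [36. 67.]
98 175 z 106.9 u [-76. -48.] v [-66. -40.]
98 175 z 106.6 u [-83. -56.] v [36. 65.]
60 222 z 74.7 u [17. 63.] v [-80. -35.]
60 233 z 74.8 u [ 7. 52.] v [29. 73.]
60 243 z 74.8 u [-85. -39.] v [-75. -31.]
60 234 z 74.6 u [-92. -48.] v [27. 72.]
```

View pics/t41.png

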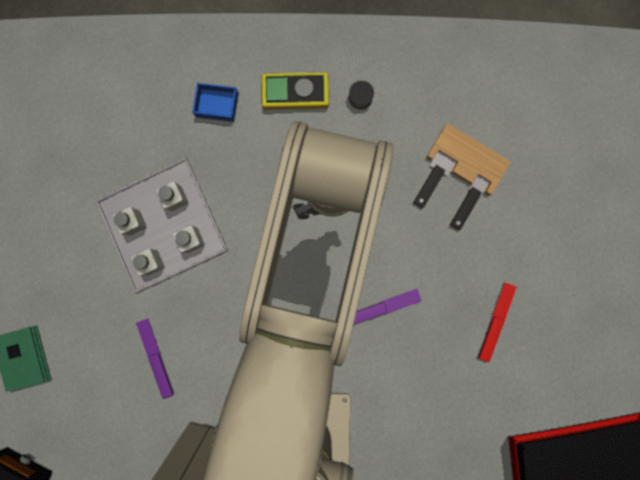

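All four bottles now stand well inside the tray, caps at (125,220), (172,194), (187,238) and (146,262). Both scrapers are in the holder and the bystanders are unmoved. Handing in.

```bash
python3 -c "
from rig import finish_job
print(finish_job())"
```

```text
the job is handed in; nothing more can be done
None
```

I handed the job in at about 60 s: all four bottles stand upright in the drip tray, and both scrapers are home in the holder.

- **Bottles:** I picked each one up by its cap, let its heavy base swing down, and set it in the tray. The final top view shows every cap top at about 107 mm, which is right for standing on the tray floor. Every bottle body is at least 18 mm from the walls.
- **Scrapers:** The wide one is in the wide slot and the narrow one in the narrow slot, each pushed against the back wall with about 25 to 30 N. Before my last bottle move, the wrist camera put both handles exactly 55 mm in front of the slot mouths, which is fully home. They lay flat on the bench, tops at 20 mm. The last top view shows them unmoved.
- **Bystanders:** The multimeter, solder reel and parts bin look unmoved in the last top view. The purple and red look-alikes were not touched.

**Order:** The last check turned up one bottle knocked about 36 mm against the tray wall, though still upright. I moved it back inward after the scrapers were already in place, so that one correction came out of the asked order. I checked the tray again afterwards.

**Disagreement:** The scene and top cameras differed from the wrist camera by a few millimetres (up to about 8 mm on some outlines). I used the wrist camera for every grasp and fit.

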